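Empty a wheeled tub of used sample pots at the tipping stand

ROBOT

A 7-joint arm with a two-finger parallel gripper is mounted at the origin on a cart in front of the work surface, level with it; the furniture and walls round the work are solid. World frame = base frame: x ahead of the robot, y to its left, z up, the work surface at z = 0. Lengths are in m, angles in rad, forces in N, time in s.
With the tool pointing down it reaches from about 0.35 to 0.9 m from the base axis. Payload 8.1 kg.
Tool frame: the origin (TCP) lies midway between the tips of the shut fingers; the grasp point (between the pads) lies 19 mm behind it; z points along the fingers, x is the direction in which the jaws open and shut, and the axes are right-handed (so a half turn about z gives the same grasp; the last joint's range is limited). The gripper opens to 85 mm and grips with 20 to 120 N. Pads are 22 mm wide; open, the fingers measure 114 mm over their backs; the gripper's body (76 mm by 85 mm) begins 54 mm behind the grasp point. The pads swing forward as they close: fully open they stand 13 mm farther back than shut.
Start: joints at [-1.356, 0.434, 0.025, 1.573, -0.012, 1.134, -0.075], TCP at [0.195, 0.594, 0.211] pointing down, gripper open.
Joint ranges: [-2.62, 2.62], [-0.44, 2.09], [-1.27, 1.32], [0.08, 2.57], [-1.32, 4.46], [0.12, 2], [-2.74, 2.74]. Speed limits (rad/s): [2.22, 2.22, 3.01, 3.01, 3.14, 3.14, 3.14].

INTERFACE

Orientations are given as a unit quaternion [w, x, y, z].
In Python, from bench import sense, cams, ctrl gives the robot as it stands. The module is installed in compiled form; this text tells all that it offers.
- The arm moves only by the shell command python3 -m jog 'ROWS' [FORCE]. ROWS is JSON, a list that holds one entry, the list of rows, each a list of 7 numbers: the shift along the tool's x, y, z in m, then the turn, a rotation vector about the tool's x, y, z in degrees, then the closure, from 0 (fully open) to 1 (shut). A call has 1 to 12 rows; each row is the pose to reach, as a shift and turn from the pose measured when the call began, along the tool's axes at that moment; what a row does not reach only later rows make up. A row lasts 1/8 s, in which the tool goes at most 62.5 mm and 10.7 degrees, less where a joint would pass 70% of its speed; a pose out of reach is approached as far as the arm can. A call with a gripper value outside its range is refused whole. The fingers move at their own pace and stop on an object; FORCE is the grip in N (left out, the last holds). Time passes only in rows, so rows that repeat a pose let the fingers close. It gives the time, the measured TCP pose, the force and the opening at its end, in the units of the state.
- sense(): the state, without advancing time (a new reading comes with each control period).
- cams.camera(name): name is "scene" or "top" or "wrist"; returns a dict with "pixels" (400x640x3 uint8, blue, green, red), "z_map" (400x640 float32, m along the optical axis (not along the pixel's ray), 0 where there is no reading), "intrinsics" (3x3 intrinsics, pixels), "D" ([k1, k2, p1, p2, k3] as OpenCV has them; the pictures are not rectified), "eye" and "rotation" of the camera in the world. Camera axes: x right, y up, looking along -z (the intrinsics and any distortion apply to the point x, -y, -z); pixel columns grow to the right and rows downward; lengths in m; the calibration is good to about 2 mm. A picture is of the moment at which its call begins.
- ctrl.sign_off(): hands the job in, once; it reports no verdict.
Trained networks look in the newest picture that a camera, given by its name, has taken for a name from the list of things; names that differ only in an ending like _2 or _b are one class to them, and where a whole thing is asked for, a point or a joint stands for the part that bears it (a point fixed in the world has none). Each returns a list of dicts, best first, with "confidence" (0 to 1); they miss things now and then, are a little off and sometimes report something else, mostly with a low value. They report only what shows in the picture. A call takes as long as a camera call.
- cams.find_in(camera, name): "pixel" ([row, column] in pixels, amid what is visible of it).
- cams.mark_of(camera, name): "pixel" ([row, column] in pixels: a listed point, or the origin of a listed thing).
The state is a dict: "t": time; "joint_pos": joint angles; "qvel": joint speeds; "tau": joint torques, N m; "eef_pos": TCP position; "ee_rot": TCP orientation; "ft_force": force on the tool from outside, world axes, zero at the start; "ft_torque": the same for the moment, N m; "gripper_width": opening from 0.0 (shut) to 1.0 (fully open).
Only numpy, scipy, OpenCV 4.12 (cv2) and the standard library are available. Lean on these libraries where they do the work, as an engineer would, in place of code of your own. Each camera call takes 0.05 s, during which the arm holds its last target.

TASK

Lift the wheeled tub, with the three sample pots in it, onto the tipping stand so that it faces the tray with its wheels up by the stops; set it down and let go. Then raise its tail so that it tips forward over its wheels until all three pots have gone into the tray, and ease it back down to stand level on the stand as before. Let the pots slide out by themselves without touching them, do not let the tub slam down, and leave the other things on the bench where they are.

Things in the scene. Friction and masses are not known exactly. Their poses are not given: they have to be found in the camera images.
- tub: Wheeled tipping tub, bare metal, 136 mm wide, about 0.48 kg. Origin on the ground under the axle's middle; +x forward over the spout, +z up. Runs from x -118 (tail wall) to +56 mm (spout lip, 50 mm up; spout slopes 20 deg). Floor 33, walls 88 mm up. Two free 48 mm wheels, 12 mm wide, centred at y +-84 mm; axle 186 mm long. Feet at x -106 mm. Standing level it rests on wheels and feet.
- tub_grip (a point): Middle of the tub's carrying grip: flat black bar across the tub (along its y), 12 mm thick along the tub's x, 22 mm high, 118 mm long, on two uprights; 58 mm behind the axle, 137 mm above the ground the tub stands on. Loaded, the tub balances within about 10 mm of it; held by the flat faces it hangs level. The pots' tops are 45 mm below this point.
- tub_bar (a point): Middle of the tub's tail bar: round steel bar 12 mm thick across the tub (along its y), 78 mm free between its two arms, 168 mm behind the axle, 84 mm above the ground the tub stands on, 48 mm clear of the tail wall. Raising it in an arc about the axle (radius 178 mm) turns the tub nose-down over its wheels; being round, it turns between the fingers.
- tub_axle (a point): Middle of the tub's axle, 24 mm above the ground the wheels stand on; same axes as the tub.
- stand: Fixed tipping stand of painted sheet steel. Origin on the bench under the docked axle; +x to the tray (the way the tub must face). Deck 110 mm up, x -180 to -30 mm; from there two 24 mm wide prongs, centred at y +-87 mm, carry the wheels on to x +35; the spout swings down in the gap between. Stops at x +26 mm, 20 mm high. Cheeks at y +-98 mm, 20 mm above the deck, then flared: 5 mm beside each axle end.
- tray: Open steel discard tray, fixed, 250 x 230 mm, 65 mm high, walls and floor 3 mm. Origin under the centre of its floor, axes as the stand's; its near end reaches under the prongs, so that the spout tips into it. Tipped 80 degrees, the tub empties; should pots jam in the spout, rock it down to 55 degrees and up again.
- pot_a_mid (a point): Centre (half-way up) of one of the three lidded sample pots in the tub, 41 mm across, 59 mm tall, about 30 g; at the start it stands upright in the tub, near the tail on the left.
- pot_a: The same pot: origin at the centre of its underside, z its own axis.
- pot_b_mid (a point): Centre (half-way up) of one of the three lidded sample pots in the tub, 41 mm across, 59 mm tall, about 30 g; at the start it stands upright in the tub, near the tail on the right.
- pot_b: The same pot: origin at the centre of its underside, z its own axis.
- pot_c_mid (a point): Centre (half-way up) of one of the three lidded sample pots in the tub, 41 mm across, 59 mm tall, about 30 g; at the start it stands upright in the tub, further forward.
- pot_c: The same pot: origin at the centre of its underside, z its own axis.
- rack: Bystander: two-row tube rack full of capped tubes, 54 x 191 x 96 mm. Origin at the centre of its underside.
- spare_pot: Bystander: a single sample pot that stands on the bench by itself, 41 mm across, 59 mm tall; not part of the job. Origin at the centre of its underside.
- dropper: Bystander: small dropper bottle, 36 mm across, 85 mm tall. Origin at the centre of its underside.
- timer: Bystander: small wedge-shaped timer, 48 x 70 x 56 mm. Origin at the centre of its underside.
- tape: Bystander: roll of tape lying flat, 66 mm across, 19 mm high. Origin at the centre of its underside.
- dish: Bystander: round shallow dish, 60 mm across, 14 mm high. Origin at the centre of its underside.
- wash: Bystander: wash bottle with a bent spout, 63 x 117 x 206 mm. Origin at the centre of its underside.

How it is judged:
By the outcome, as a careful person would: the job done as asked, in the order asked, and still so for the second after the job is handed in, with the robot touching nothing.
It also fails if it takes over 67 s, if anything falls off the work surface, if the arm or the gripper's body presses on something with over 40 N, if the wrist force passes 120 N, or if a joint passes its speed limit or range.

## Working session

There is one attempt and no reset: what is moved stays moved. The work goes in short steps, Python scripts to look and compute and a shell command to move; the robot and the scene stay as the last step left them, time stands still between calls to the robot, and variables do not carry over. Pictures are saved under pics/ and viewed, and the job is handed in when it is done.

```bash
mkdir -p pics; ls; cat > h.py <<'E'
import numpy as np, cv2
from bench import sense, cams, ctrl
def shot(n,fn=None):
    c=cams.camera(n)
    if fn: cv2.imwrite('pics/'+fn,c['pixels'])
    return c
def ray(c,px):
    r,cc=px
    p=cv2.undistortPoints(np.array([[[cc,r]]],float),np.array(c['intrinsics'],float),np.array(c['D'],float))[0,0]
    d=np.array([p[0],-p[1],-1.0]); return np.array(c['eye']),np.array(c['rotation'])@d
def atz(c,px,z):
    o,d=ray(c,px); return o+d*(z-o[2])/d[2]
def depth(c,px):
    o,d=ray(c,px); z=c['z_map'][int(round(px[0])),int(round(px[1]))]; return o+d*z
def Rq(q):
    from scipy.spatial.transform import Rotation as R
    return R.from_quat([q[1],q[2],q[3],q[0]])
E
python3 - <<'E'
from h import *
s=sense(); print(s)
for n in ['scene','top','wrist']:
    c=shot(n,n+'0.png'); print(n,c['eye'],np.array(c['rotation']).round(3).tolist(),np.array(c['intrinsics']).tolist(),c['D'])
    for k in ['tub','tub_grip','tub_bar','tub_axle','stand','tray','pot_a_mid','rack','spare_pot','dropper','timer','tape','dish','wash']:
        print(k,[(np.round(d['pixel'],1).tolist(),round(d['confidence'],2)) for d in cams.mark_of(n,k)][:4])
E
```

```text
pics
{'t': 0.0, 'joint_pos': array([-1.35558869,  0.43523986,  0.02497958,  1.57411874, -0.01160191,
        1.13398218, -0.07508935]), 'qvel': array([ 0.00115627,  0.00050044,  0.00070161,  0.0012571 , -0.00049672,
       -0.00073631,  0.00071792]), 'tau': array([-4.97721121e-04, -6.70455837e+01,  1.02548450e+00, -3.16210413e+01,
        1.56702823e-02,  1.23774481e-02, -6.36743539e-05]), 'eef_pos': array([0.19519337, 0.59316482, 0.21040721]), 'ee_rot': array([ 5.27386974e-04,  8.10107020e-01,  5.86281480e-01, -6.03584030e-04]), 'ft_force': array([-0.52481559, -0.73061219, -0.76948059]), 'ft_torque': array([0.0301079 , 0.00975135, 0.00170168]), 'gripper_width': 1.0027793248905057}
scene [-0.35309204 -0.83128971  1.03775691] [0.826, 0.399, -0.177, -0.357] [[414.3973951779694, 0.0, 322.31512980614394], [0.0, 414.3973951779694, 206.96770612378248], [0.0, 0.0, 1.0]] [-0.08142719  0.          0.          0.          0.        ]
tub [([262.3, 369.0], 0.79), ([254.0, 392.5], 0.62), ([248.4, 398.1], 0.58)]
tub_grip [([234.8, 388.3], 0.89), ([256.8, 393.6], 0.74)]
tub_bar [([256.3, 419.9], 0
[... 894 characters left out ...]
([197.5, 253.2], 0.83)]
pot_a_mid [([200.9, 425.3], 0.51)]
rack [([151.0, 323.6], 0.89)]
spare_pot [([161.9, 394.7], 0.41)]
dropper [([256.3, 377.1], 0.51)]
timer [([154.2, 433.4], 0.58)]
tape [([247.8, 456.9], 0.6)]
dish [([207.4, 291.1], 0.64), ([240.5, 172.4], 0.57)]
wash [([184.5, 180.4], 0.57)]
wrist [0.12424782 0.61609467 0.37394551] [0.801, -0.12, -0.087, 0.58] [[311.4947188593354, 0.0, 317.0600447831803], [0.0, 311.4947188593354, 201.28406559352013], [0.0, 0.0, 1.0]] [-0.00340621  0.          0.          0.          0.        ]
tub []
tub_grip []
tub_bar []
tub_axle []
stand []
tray []
pot_a_mid []
rack []
spare_pot []
dropper []
timer []
tape []
dish [([317.4, 275.0], 0.59)]
wash []
```

```bash
sed -i "s/np.array(c\['rotation'\])@d/Rq(c['rotation']).apply(d)/" h.py
python3 - <<'E'
from h import *
T=shot('top','top1.png');S=shot('scene','scene1.png')
im=cv2.resize(T['pixels'][100:320,140:500],None,fx=2.2,fy=2.2,interpolation=cv2.INTER_CUBIC);cv2.imwrite('pics/topz.png',im)
im=cv2.resize(S['pixels'][130:350,190:480],None,fx=2.7,fy=2.7,interpolation=cv2.INTER_CUBIC);cv2.imwrite('pics/scenez.png',im)
P=lambda c,px,z: atz(c,px,z).round(4)
print('grip',P(T,[195.5,418.5],.137),P(S,[234.8,388.3],.137))
print('bar',P(T,[179.5,447.8],.084),P(S,[256.3,419.9],.084))
print('axle',P(T,[208.8,391.3],.024),P(S,[258.4,370.7],.024))
print('stand',P(T,[209.6,289.8],.0),P(S,[219.9,294.3],.0))
print('tray',P(T,[197.5,253.2],.0),P(S,[202.8,281.1],.0))
for k,a in dict(rack=[151,323.6],spare=[161.9,394.7],dropper=[256.3,377.1],timer=[154,433],tape=[247.8,456.9],dish=[240.5,172.4],wash=[184.5,180.4]).items(): print(k,P(T,a,0))
np.savez('t0.npz',zt=T['z_map'],zs=S['z_map'])
E
```

```text
grip [ 0.5256 -0.3138  0.137 ] [ 0.5297 -0.3104  0.137 ]
bar [ 0.5877 -0.4196  0.084 ] [ 0.5675 -0.4171  0.084 ]
axle [ 0.4941 -0.247   0.024 ] [ 0.5002 -0.2725  0.024 ]
stand [0.4847 0.0912 0.    ] [0.4819 0.0863 0.    ]
tray [0.5223 0.2157 0.    ] [0.5203 0.2041 0.    ]
rack [ 0.6889 -0.0172  0.    ]
spare [ 0.6581 -0.2608  0.    ]
dropper [ 0.3363 -0.2046  0.    ]
timer [ 0.6894 -0.392   0.    ]
tape [ 0.3715 -0.4717  0.    ]
dish [0.371 0.477 0.   ]
wash [0.5596 0.4621 0.    ]
```

View pics/topz.png

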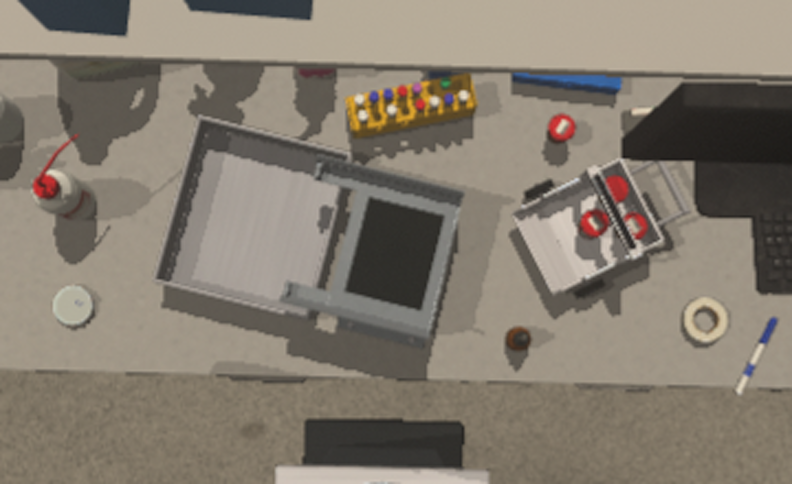

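View pics/scenez.png

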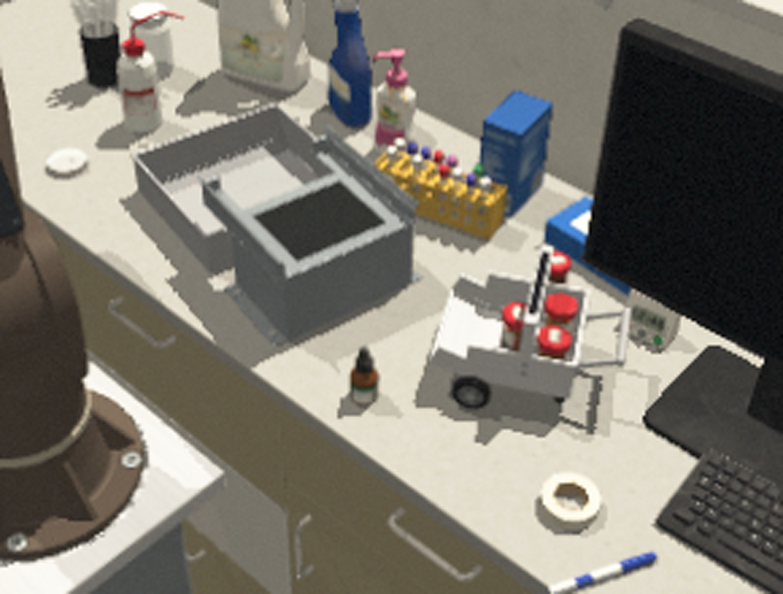

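```bash
cat >> h.py <<'E'
def cloud(c,step=1):
    h,w=c['z_map'].shape
    rr,cc=np.mgrid[0:h:step,0:w:step]
    p=cv2.undistortPoints(np.stack([cc.ravel(),rr.ravel()],-1).astype(float)[:,None],np.array(c['intrinsics'],float),np.array(c['D'],float))[:,0]
    z=c['z_map'][::step,::step].ravel()
    d=np.stack([p[:,0],-p[:,1],-np.ones(len(p))],-1)*z[:,None]
    P=Rq(c['rotation']).apply(d)+np.array(c['eye']); P[z==0]=np.nan
    return P,c['pixels'][::step,::step].reshape(-1,3)
E
python3 - <<'E'
from h import *
T=shot('top');P,C=cloud(T)
def sel(x0,x1,y0,y1,z0,z1):
    m=(P[:,0]>x0)&(P[:,0]<x1)&(P[:,1]>y0)&(P[:,1]<y1)&(P[:,2]>z0)&(P[:,2]<z1); return m
# grip bar
m=sel(.4,.68,-.45,-.2,.138,.165); print('grip n',m.sum()); Q=P[m]; print(Q[:,2].mean())
print('dark',C[m].mean(0)); r=cv2.minAreaRect(Q[:,:2].astype(np.float32)); print('grip',r, Q.mean(0))
u=np.linalg.svd(Q[:,:2]-Q[:,:2].mean(0))[2][0];print(u,np.degrees(np.arctan2(u[1],u[0])))
# stand deck
for z0,z1 in [(.1,.12),(.12,.15)]:
    m=sel(.3,.7,-.15,.3,z0,z1);Q=P[m];print('stand',z0,m.sum(),Q[:,2].mean(),cv2.minAreaRect(Q[:,:2].astype(np.float32)),cv2.boxPoints(cv2.minAreaRect(Q[:,:2].astype(np.float32))).round(3).tolist())
m=sel(.3,.75,.0,.4,.055,.075);Q=P[m];print('tray',m.sum(),cv2.minAreaRect(Q[:,:2].astype(np.float32)),cv2.boxPoints(cv2.minAreaRect(Q[:,:2].astype(np.float32))).round(3).tolist())
m=sel(.3,.75,-.5,-.1,.07,.105);Q=P[m];print('tub walls',m.sum(),cv2.minAreaRect(Q[:,:2].astype(np.float32)),cv2.boxPoints(cv2.minAreaRect(Q[:,:2].astype(np.float32))).round(3).tolist())
# height map
im=np.zeros((500,900,3),np.uint8)
ok=~np.isnan(P[:,2])
ix=((.55-P[:,1])/.0012).round();iy=((.8-P[:,0])/.0012).round()
k=ok&(ix>=1)&(ix<899)&(iy>=1)&(iy<499)
z=np.clip(P[:,2]/.2*255,0,255)
col=cv2.applyColorMap(np.nan_to_num(z).astype(np.uint8)[:,None],cv2.COLORMAP_JET)[:,0]
for a in (-1,0,1):
  for b in (-1,0,1): im[iy[k].astype(int)+a,ix[k].astype(int)+b]=col[k]
cv2.imwrite('pics/hm.png',im[:, :800])
E
```

```text
grip n 302
0.14829680132419706
dark [87.55629139 92.59271523 99.31456954]
grip ((0.5651458501815796, -0.3431414067745209), (0.13120374083518982, 0.17858341336250305), 54.07670974731445) [ 0.54106031 -0.32378021  0.1482968 ]
[-0.98667621  0.16269618] 170.63657281106583
stand 0.1 3278 0.10993643746368387 ((0.5342040061950684, 0.011071547865867615), (0.21486537158489227, 0.33008813858032227), 77.49571990966797) [[0.3499999940395355, -0.057999998331069946], [0.671999990940094, -0.12999999523162842], [0.718999981880188, 0.07999999821186066], [0.3959999978542328, 0.15199999511241913]]
stand 0.12 497 0.13504309333160472 ((0.46839144825935364, 0.0256282240152359), (0.21436269581317902, 0.2145063430070877), 77.52192687988281) [[0.3409999907016754, -0.0560000017285347], [0.550000011920929, -0.10199999809265137], [0.5960000157356262, 0.10700000077486038], [0.3869999945163727, 0.15299999713897705]]
tray 804 ((0.5629085302352905, 0.16919393837451935), (0.28241920471191406, 0.37072959542274475), 76.7854995727539) [[0.3499999940395355, 0.07400000095367432], [0.7110000252723694, -0.010999999940395355], [0.7760000228881836, 0.2639999985694885], [0.41499999165534973, 0.3490000069141388]]
tub walls 728 ((0.5692828893661499, -0.2785305082798004), (0.40778985619544983, 0.2853982448577881), 14.07347297668457) [[0.3370000123977661, -0.1899999976158142], [0.4059999883174896, -0.46700000762939453], [0.8019999861717224, -0.367000013589859], [0.7319999933242798, -0.09099999815225601]]
```

View pics/hm.png

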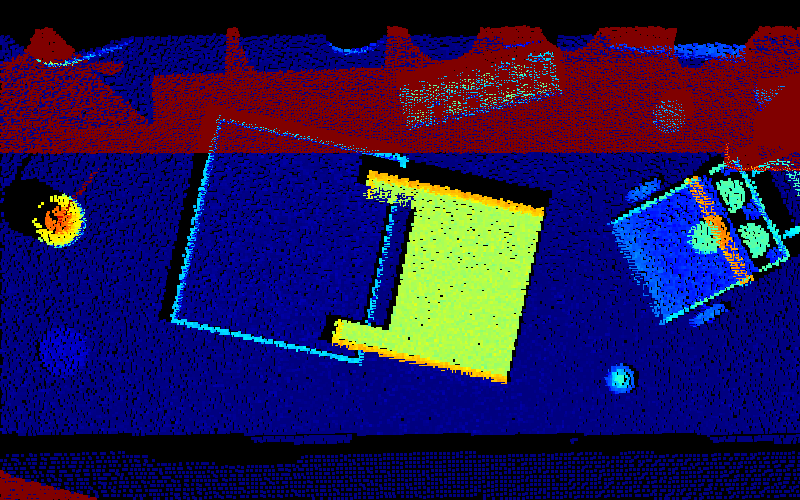

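```bash
cat > fit.py <<'E'
from h import *
from scipy.optimize import least_squares
def cl(n=2):
    A=[];B=[]
    for i in range(n):
        T=shot('top');P,C=cloud(T);k=~np.isnan(P[:,2]);A.append(P[k]);B.append(C[k])
    return np.vstack(A),np.vstack(B)
E
python3 - <<'E'
from fit import *
P,C=cl(2)
m=(P[:,0]>.66)&(P[:,2]>.2)&(P[:,1]>-.7)&(P[:,1]<.7);Q=P[m];print('shelf z pct',np.percentile(Q[:,2],[1,5,25,50,75,95]),'xmin',Q[:,0].min())
for y0 in np.arange(-.6,.6,.1):
    q=Q[(Q[:,1]>y0)&(Q[:,1]<y0+.1)]; 
    if len(q): print(round(y0,1),q[:,0].min().round(3),np.percentile(q[:,2],[2,50,98]).round(3))
# grip
g=(P[:,2]>.14)&(P[:,2]<.16)&(P[:,0]>.45)&(P[:,0]<.62)&(P[:,1]>-.4)&(P[:,1]<-.25)
G=P[g];c0=G[:,:2].mean(0);u=np.linalg.svd(G[:,:2]-c0)[2][0]
# robust
for _ in range(3):
    n=np.array([-u[1],u[0]]);d=(G[:,:2]-c0)@n;k=abs(d)<.008;G=G[k];c0=G[:,:2].mean(0);u=np.linalg.svd(G[:,:2]-c0)[2][0]
t=(G[:,:2]-c0)@u
print('grip',len(G),c0,'u',u,np.degrees(np.arctan2(u[1],u[0])),t.min(),t.max(),'mid',c0+u*(np.percentile(t,1)+np.percentile(t,99))/2,G[:,2].mean())
f=np.array([-u[1],u[0]]); f=f if f[1]>0 else -f; print('tub fwd',f,np.degrees(np.arctan2(f[1],f[0])))
c=c0+u*(t.min()+t.max())/2
o=c+.058*f; l=np.array([-f[1],f[0]])
L=np.stack([(P[:,:2]-o)@f,(P[:,:2]-o)@l,P[:,2]],1)
w=(L[:,2]>.08)&(L[:,2]<.096)&(abs(L[:,1])<.08)&(abs(L[:,1])>.05)&(L[:,0]>-.125)&(L[:,0]<.06)
for s in (1,-1):
    q=L[w&(L[:,1]*s>0)]; print('wall',s,len(q),np.median(q[:,1]),np.polyfit(q[:,0],q[:,1],1))
q=L[(L[:,2]>.08)&(L[:,2]<.096)&(abs(L[:,1])<.06)&(L[:,0]<-.105)&(L[:,0]>-.13)];print('tail',len(q),np.median(q[:,0]) if len(q) else 0)
for s in (1,-1):
    q=L[(L[:,2]>.03)&(L[:,2]<.056)&(L[:,1]*s>.074)&(L[:,1]*s<.11)&(abs(L[:,0])<.05)]; print('wheel',s,len(q),q.min(0),q.max(0),np.median(q,0))
# pots
# stand
st=np.array([np.cos(np.radians(77.5)),np.sin(np.radians(77.5))]);so=np.array([.4841,.0964]);sl=np.array([-st[1],st[0]])
S=np.stack([(P[:,:2]-so)@st,(P[:,:2]-so)@sl,P[:,2]],1)
q=S[(S[:,2]>.122)&(S[:,2]<.15)&(abs(S[:,1])<.125)&(S[:,0]>-.2)&(S[:,0]<.05)]
for s in (1,-1):
    a=q[q[:,1]*s>0]; a=a[a[:,0]<.015];print('cheek',s,len(a),np.percentile(a[:,1],[2,50,98]),np.polyfit(a[:,0],a[:,1],1),'x',np.percentile(a[:,0],[0,1]))
d=S[(abs(S[:,2]-.11)<.004)&(abs(S[:,1])<.11)&(S[:,0]>-.2)&(S[:,0]<.05)]
print('deck x min',np.percentile(d[:,0],[.1,1]),'front edge', [np.percentile(d[(abs(d[:,1]-yy)<.02)][:,0],99.5) for yy in (-.087,0,.087)])
print('S stops',[(len(z),np.median(z,0)) for z in [q[(q[:,0]>.015)&(q[:,1]*s>0)] for s in (1,-1)]])
E
```

```text
shelf z pct [0.5267901  0.5285293  0.53176585 0.70607047 0.91077221 0.91260566] xmin 0.6600000822134464
-0.6 0.66 [0.526 0.531 0.578]
-0.5 0.66 [0.527 0.909 0.913]
-0.4 0.66 [0.528 0.91  0.913]
-0.3 0.66 [0.528 0.909 0.924]
-0.2 0.66 [0.527 0.909 0.913]
-0.1 0.66 [0.528 0.91  0.914]
-0.0 0.66 [0.528 0.909 0.914]
0.1 0.66 [0.531 0.909 0.913]
0.2 0.66 [0.529 0.909 0.913]
0.3 0.66 [0.727 0.911 0.975]
0.4 0.66 [0.527 0.532 0.629]
0.5 0.66 [0.527 0.532 0.617]
grip 194 [ 0.50431138 -0.32265023] u [-0.94106795 -0.33821756] -160.23168461587284 -0.056138956042973566 0.04836204955483179 mid [ 0.5074791  -0.32151176] 0.14685338700603806
tub fwd [-0.33821756  0.94106795] 109.76831538412716
wall 1 44 0.05360010114581572 [0.11177287 0.05580848]
wall -1 164 -0.0638334659027886 [-0.14821171 -0.07524036]
tail 137 -0.11371817466984008
wheel 1 39 [-0.03125389  0.07474757  0.03031278] [0.01244406 0.0810177  0.05079519] [-0.0031327   0.07681298  0.04116298]
wheel -1 169 [-0.04966527 -0.10207234  0.03022087] [ 0.03663156 -0.07436915  0.0559808 ] [ 0.00675061 -0.08900482  0.03982353]
cheek 1 369 [0.09875139 0.10323038 0.10717357] [-0.00099617  0.10276619] x [-0.17935529 -0.1782023 ]
cheek -1 473 [-0.10681497 -0.10120886 -0.09690008] [-0.00565898 -0.10163967] x [-0.17980962 -0.17807246]
deck x min [-0.17972768 -0.1784283 ] front edge [np.float64(0.03399012520350401), np.float64(-0.03070654116895932), np.float64(0.025922191562061155)]
S stops [(69, array([0.02778049, 0.09888836, 0.13248639])), (75, array([ 0.02673585, -0.0987818 ,  0.13200257]))]
```

```bash
cat > tubfit.py <<'E'
from fit import *
P,C=cl(2)
def fitc(p0):
    yaw0=p0[2]; o=np.array(p0[:2])
    def loc(p):
        f=np.array([np.cos(p[2]),np.sin(p[2])]);l=np.array([-f[1],f[0]])
        return np.stack([(P[:,:2]-p[:2])@f,(P[:,:2]-p[:2])@l,P[:,2]],1)
    p=np.array(p0,float)
    for it in range(6):
        tol=.02 if it<3 else .008
        L=loc(p)
        h=(L[:,2]>.082)&(L[:,2]<.096)&(L[:,0]>-.14)&(L[:,0]<.03)&(abs(L[:,1])<.09)
        sides=[h&(abs(L[:,1]-s*.067)<tol)&(L[:,0]>-.1) for s in (1,-1)]
        tail=h&(abs(L[:,0]+.117)<tol)&(abs(L[:,1])<.055)
        g=(L[:,2]>.142)&(L[:,2]<.154)&(abs(L[:,0]+.058)<tol)&(abs(L[:,1])<.07)
        def res(q):
            L=loc(q); r=[L[sides[0],1]-.067,L[sides[1],1]+.067,L[tail,0]+.117,L[g,0]+.058]
            return np.concatenate(r)
        r=least_squares(res,p,loss='soft_l1',f_scale=.003);p=r.x
    L=loc(p)
    print('pose',p.round(4),np.degrees(p[2]).round(2),[int(s.sum()) for s in sides],int(tail.sum()),int(g.sum()),'rms',np.sqrt(np.mean(res(p)**2)))
    print('resid',[np.median(a) for a in (L[sides[0],1]-.067,L[sides[1],1]+.067,L[tail,0]+.117,L[g,0]+.058)], 'griprange',np.percentile(L[g,1],[2,98]),'z',np.median(L[g,2]))
    f=np.array([np.cos(p[2]),np.sin(p[2])]); print('grip',p[:2]-.058*f,'bar',p[:2]-.168*f)
    return p,L
if __name__=='__main__':
    p,L=fitc([.495,-.258,np.radians(119)])
E
python3 tubfit.py
```

```text
pose [ 0.4971 -0.26    2.0533] 117.64 [72, 82] 101 393 rms 0.0035212410864087014
resid [np.float64(-0.0007851107037587374), np.float64(0.0005100976063279125), np.float64(6.460457798236618e-05), np.float64(0.00010775657389641702)] griprange [-0.06834133  0.06637542] z 0.1467764479751561
grip [ 0.52405149 -0.31139109] bar [ 0.57508748 -0.40883506]
```

```bash
cat >> h.py <<'E'
def togo(pos,yaw,tilt=0,s=None):
    """tool-frame shift & rotvec(deg) to reach pos with tool down, jaw x at world yaw (deg)"""
    from scipy.spatial.transform import Rotation as R
    s=s or sense(); R0=Rq(s['ee_rot'])
    t=R.from_euler('z',yaw,degrees=True)*R.from_euler('x',180,degrees=True)
    return R0.inv().apply(np.array(pos)-s['eef_pos']).round(4),(R0.inv()*t).as_rotvec(degrees=True).round(2)
E
python3 - <<'E'
from h import *
for n in ('top','scene'):
    P,C=cloud(shot(n))
    m=(P[:,1]<-.3)&(P[:,1]>-.75)&(P[:,2]>.16)&(P[:,2]<.6)&(P[:,0]>.4)&(P[:,0]<.9)
    Q=P[m]
    for z0 in np.arange(.16,.6,.06):
        q=Q[(Q[:,2]>=z0)&(Q[:,2]<z0+.06)]
        if len(q): print(n,round(z0,2),len(q),'x',np.percentile(q[:,0],[1,50,99]).round(3),'y',np.percentile(q[:,1],[1,50,99]).round(3), 'xmin pt',q[q[:,0].argmin()].round(3),'ymax pt',q[q[:,1].argmax()].round(3))
print(togo([.524,-.311,.25],-62.4))
E
```

```text
top 0.16 579 x [0.597 0.599 0.626] y [-0.744 -0.518 -0.321] xmin pt [ 0.597 -0.486  0.197] ymax pt [ 0.628 -0.32   0.185]
top 0.22 658 x [0.598 0.599 0.625] y [-0.745 -0.516 -0.321] xmin pt [ 0.597 -0.4    0.275] ymax pt [ 0.627 -0.32   0.274]
top 0.28 767 x [0.598 0.599 0.626] y [-0.745 -0.518 -0.321] xmin pt [ 0.597 -0.382  0.328] ymax pt [ 0.628 -0.32   0.322]
top 0.34 837 x [0.598 0.599 0.624] y [-0.745 -0.518 -0.321] xmin pt [ 0.597 -0.367  0.38 ] ymax pt [ 0.621 -0.32   0.396]
top 0.4 1140 x [0.598 0.599 0.628] y [-0.746 -0.519 -0.321] xmin pt [ 0.597 -0.381  0.417] ymax pt [ 0.61  -0.319  0.41 ]
top 0.46 2307 x [0.6   0.616 0.63 ] y [-0.746 -0.535 -0.324] xmin pt [ 0.598 -0.364  0.465] ymax pt [ 0.622 -0.302  0.514]
top 0.52 11390 x [0.621 0.689 0.764] y [-0.743 -0.53  -0.306] xmin pt [ 0.618 -0.353  0.522] ymax pt [ 0.637 -0.3    0.529]
top 0.58 65 x [0.707 0.741 0.746] y [-0.604 -0.58  -0.301] xmin pt [ 0.707 -0.302  0.589] ymax pt [ 0.707 -0.3    0.586]
scene 0.16 2132 x [0.595 0.6   0.605] y [-0.746 -0.563 -0.332] xmin pt [ 0.593 -0.623  0.161] ymax pt [ 0.606 -0.326  0.2 
[... 245 characters left out ...]
 0.328]
scene 0.34 3114 x [0.595 0.6   0.9  ] y [-0.746 -0.562 -0.327] xmin pt [ 0.592 -0.373  0.359] ymax pt [ 0.899 -0.3    0.344]
scene 0.4 3187 x [0.595 0.6   0.604] y [-0.747 -0.566 -0.332] xmin pt [ 0.593 -0.369  0.408] ymax pt [ 0.604 -0.325  0.412]
scene 0.46 1765 x [0.598 0.617 0.631] y [-0.747 -0.563 -0.321] xmin pt [ 0.595 -0.409  0.464] ymax pt [ 0.619 -0.301  0.514]
scene 0.52 8263 x [0.619 0.727 0.9  ] y [-0.746 -0.545 -0.306] xmin pt [ 0.615 -0.422  0.523] ymax pt [ 0.831 -0.3    0.533]
scene 0.58 880 x [0.707 0.75  0.9  ] y [-0.747 -0.542 -0.304] xmin pt [ 0.704 -0.302  0.592] ymax pt [ 0.708 -0.3    0.587]
(array([-0.7566,  0.595 , -0.0388]), array([ -0.  ,  -0.  , 134.19]))
```

```bash
python3 - <<'E'
from h import *
for n in ('top','scene'):
    P,C=cloud(shot(n))
    m=(P[:,1]<-.3)&(P[:,1]>-.6)&(abs(P[:,0]-.605)<.02)&(P[:,2]>.06)
    Q=P[m]
    for y0 in np.arange(-.6,-.3,.03):
        q=Q[(Q[:,1]>=y0)&(Q[:,1]<y0+.03)]
        if len(q): print(n,round(y0,2),len(q),np.sort(q[:,2])[:8].round(3))
E
python3 -m jog '[[[-0.06,0.05,-0.008,0,0,10,0],[-0.12,0.1,-0.015,0,0,20,0],[-0.18,0.145,-0.02,0,0,30,0],[-0.24,0.19,-0.03,0,0,40,0],[-0.30,0.24,-0.038,0,0,50,0],[-0.36,0.285,-0.038,0,0,60,0],[-0.42,0.33,-0.038,0,0,70,0],[-0.47,0.37,-0.038,0,0,80,0],[-0.52,0.41,-0.038,0,0,90,0],[-0.57,0.45,-0.038,0,0,100,0],[-0.62,0.49,-0.038,0,0,110,0],[-0.65,0.515,-0.038,0,0,118,0]]]'
python3 -c "
from h import *
print(togo([.524,-.311,.25],-62.4))"
```

```text
top -0.6 436 [0.132 0.136 0.141 0.142 0.143 0.144 0.145 0.145]
top -0.57 442 [0.14  0.145 0.155 0.156 0.159 0.159 0.159 0.16 ]
top -0.54 435 [0.147 0.148 0.152 0.154 0.154 0.155 0.155 0.155]
top -0.51 548 [0.143 0.148 0.15  0.151 0.151 0.154 0.155 0.156]
top -0.48 600 [0.135 0.136 0.138 0.139 0.139 0.14  0.143 0.143]
top -0.45 585 [0.154 0.157 0.157 0.157 0.159 0.159 0.159 0.163]
top -0.42 645 [0.08  0.081 0.082 0.084 0.084 0.084 0.084 0.084]
top -0.39 613 [0.068 0.069 0.069 0.072 0.073 0.074 0.075 0.075]
top -0.36 663 [0.061 0.061 0.062 0.064 0.065 0.066 0.068 0.069]
top -0.33 591 [0.081 0.083 0.085 0.086 0.087 0.088 0.088 0.089]
scene -0.6 1200 [0.133 0.135 0.136 0.136 0.136 0.14  0.14  0.141]
scene -0.57 1166 [0.134 0.136 0.137 0.137 0.138 0.138 0.139 0.14 ]
scene -0.54 1119 [0.139 0.14  0.14  0.14  0.141 0.141 0.142 0.142]
scene -0.51 1072 [0.139 0.139 0.139 0.139 0.139 0.139 0.14  0.142]
scene -0.48 1026 [0.138 0.138 0.139 0.139 0.14  0.14  0.142 0.143]
scene -0.45 1017 [0.138 0.138 0.139 0.141 0.141 0.141 0.142 0.143]
scene -0.42 995 [0.083 0.085 0.085 0.086 0.088 0.088 0.089 0.089]
scene -0.39 967 [0.071 0.071 0.072 0.073 0.075 0.077 0.077 0.078]
scene -0.36 914 [0.063 0.064 0.065 0.065 0.066 0.068 0.069 0.069]
scene -0.33 197 [0.069 0.073 0.073 0.073 0.076 0.076 0.078 0.079]
t: 4.3
eef_pos: [0.4534, -0.1106, 0.2495]
ee_rot: [-0.001, 0.919, -0.394, 0.001]
ft_force: [0.6, 0.7, -0.1]
gripper_width: 1.0
(array([ 0.1938,  0.0869, -0.0006]), array([-0.1 , -0.02, 15.94]))
```

```bash

python3 -m jog '[[[0.05,0.022,0,0,0,5,0],[0.1,0.045,0,0,0,10,0],[0.15,0.067,0,0,0,14,0],[0.18,0.08,0,0,0,16,0],[0.194,0.087,0,0,0,16,0],[0.194,0.087,0,0,0,16,0]]]'
python3 - <<'E'
from h import *
s=sense();W=shot('wrist','w1.png')
for k in ('tub_grip','tub_bar','tub_axle'):
    for d in cams.mark_of('wrist',k)[:2]: print(k,np.round(d['pixel'],1),round(d['confidence'],2),atz(W,d['pixel'],{'tub_grip':.137,'tub_bar':.084,'tub_axle':.024}[k]).round(4))
P,C=cloud(W)
m=(P[:,2]>.142)&(P[:,2]<.155)&(abs(P[:,0]-.524)<.08)&(abs(P[:,1]+.311)<.08)
r=cv2.minAreaRect(P[m][:,:2].astype(np.float32));print(m.sum(),r,np.median(P[m],0))
print(togo([.524,-.311,.118],-62.4))
E
```

```text
t: 5.05
eef_pos: [0.5238, -0.3116, 0.2493]
ee_rot: [-0.001, 0.855, -0.519, 0.0]
ft_force: [0.2, -0.3, 0.7]
gripper_width: 1.0
tub_grip [189.8 320.5] 0.72 [ 0.5267 -0.3148  0.137 ]
tub_grip [167.5 272.7] 0.45 [ 0.5252 -0.2673  0.137 ]
tub_bar [181.  420.1] 0.86 [ 0.5729 -0.4127  0.084 ]
tub_axle [168.1 273.5] 0.7 [ 0.4981 -0.2641  0.024 ]
2775 ((0.5452788472175598, -0.3566797971725464), (0.14111140370368958, 0.10322365909814835), 27.380502700805664) [ 0.53277322 -0.31432123  0.14707323]
(array([0.0013, 0.0012, 0.1316]), array([-0.16,  0.04,  0.06]))
```

View pics/w1.png

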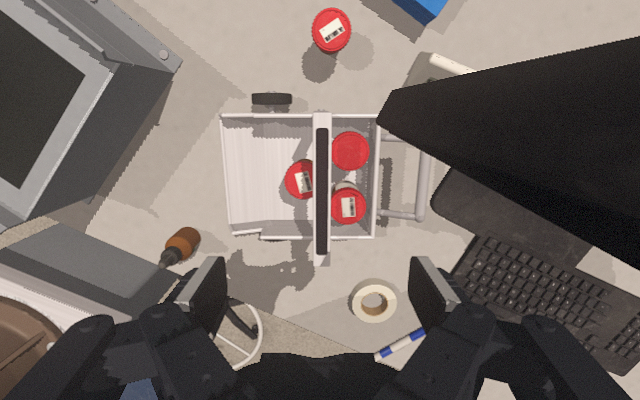

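```bash

python3 -m jog '[[[0.001,0.001,0.03,0,0,0,0],[0.003,0.001,0.06,0,0,0,0],[0.003,0.001,0.085,0,0,0,0],[0.003,0.001,0.105,0,0,0,0],[0.003,0.001,0.12,0,0,0,0],[0.003,0.001,0.131,0,0,0,0],[0.003,0.001,0.131,0,0,0,0],[0.003,0.001,0.131,0,0,0,0.4],[0.003,0.001,0.131,0,0,0,0.7],[0.003,0.001,0.131,0,0,0,1],[0.003,0.001,0.131,0,0,0,1],[0.003,0.001,0.131,0,0,0,1]]]' 60
python3 -m jog '[[[0,0,0,0,0,0,1],[0,0,0,0,0,0,1],[0,0,-0.004,0,0,0,1],[0,0,-0.008,0,0,0,1],[0,0,-0.012,0,0,0,1],[0,0,-0.016,0,0,0,1]]]' 60
python3 - <<'E'
from h import *
shot('wrist','w2.png');shot('scene','s2.png');print(sense()['ft_force'])
E
```

```text
t: 6.75
eef_pos: [0.5253, -0.3127, 0.1192]
ee_rot: [-0.001, 0.856, -0.518, 0.001]
ft_force: [-0.4, 1.7, 5.7]
gripper_width: 0.117
t: 7.5
eef_pos: [0.5251, -0.3126, 0.1353]
ee_rot: [-0.001, 0.856, -0.518, 0.001]
ft_force: [-0.7, -0.1, -7.1]
gripper_width: 0.119
[-0.53544785 -0.33683423 -7.21563595]
```

View pics/w2.png

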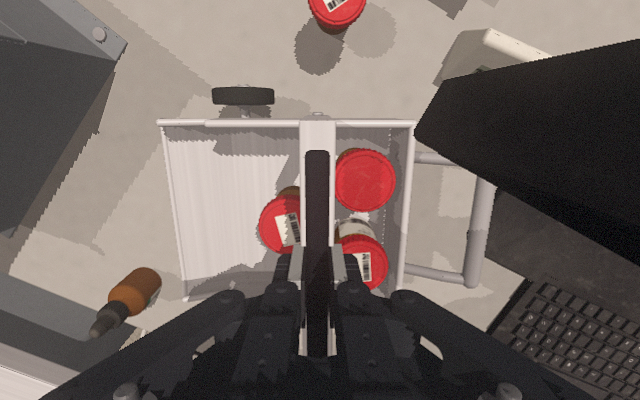

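View pics/s2.png

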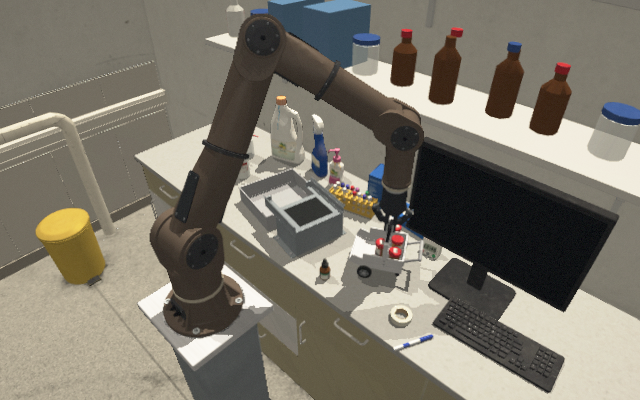

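```bash

python3 -m jog '[[[-0.01,-0.003,0,0,0,0,1],[-0.025,-0.009,0,0,0,0,1],[-0.043,-0.015,0,0,0,0,1],[-0.063,-0.022,0,0,0,0,1],[-0.082,-0.029,-0.004,0,0,0,1],[-0.095,-0.034,-0.014,0,0,0,1],[-0.1,-0.036,-0.032,0,0,0,1],[-0.1,-0.036,-0.054,0,0,0,1],[-0.1,-0.036,-0.078,0,0,0,1],[-0.1,-0.036,-0.102,0,0,0,1],[-0.1,-0.036,-0.126,0,0,0,1],[-0.1,-0.036,-0.145,0,0,0,1]]]'
python3 -c "
from h import *
print(togo([.472-.0022,.04-.0098,.29],-102.5))"
```

```text
t: 9.1
eef_pos: [0.5101, -0.2065, 0.2816]
ee_rot: [-0.002, 0.856, -0.517, 0.001]
ft_force: [0.8, 0.7, -6.3]
gripper_width: 0.111
(array([-0.2283, -0.0744, -0.0079]), array([-0.24,  0.13, 40.2 ]))
```

```bash

python3 -m jog '[[[-0.01,-0.004,-0.002,0,0,2,1],[-0.028,-0.01,-0.004,0,0,5,1],[-0.05,-0.017,-0.006,0,0,9,1],[-0.073,-0.024,-0.008,0,0,13,1],[-0.096,-0.031,-0.008,0,0,17,1],[-0.12,-0.039,-0.008,0,0,21,1],[-0.143,-0.047,-0.008,0,0,25,1],[-0.166,-0.054,-0.008,0,0,29,1],[-0.188,-0.062,-0.008,0,0,33,1],[-0.208,-0.068,-0.008,0,0,37,1],[-0.222,-0.073,-0.008,-0.2,0.1,39.5,1],[-0.228,-0.075,-0.008,-0.2,0.1,40.2,1]]]'
python3 - <<'E'
import tubfit as t
from h import *
s=sense();print(s['eef_pos'],Rq(s['ee_rot']).as_matrix()[:2,0])
st=np.radians(77.4)
dz=s['eef_pos'][2]-.119
print('dz',dz)
# shift cloud down
P0=t.P.copy(); t.P=P0-np.array([0,0,dz])
p,L=t.fitc([.484-.0022,.096-.0098,st])
S=shot('scene','s3.png');W=shot('wrist','w3.png')
P,C=cloud(W); 
print(togo([0,0,0],-102.6))
E
```

```text
t: 10.6
eef_pos: [0.4696, 0.032, 0.2898]
ee_rot: [0.0, -0.627, 0.779, 0.001]
ft_force: [-1.0, -0.5, -6.7]
gripper_width: 0.114
[0.46995281 0.03116017 0.28994748] [-0.21442634 -0.97673907]
dz 0.17094747509847041
pose [0.7213 0.0432 1.381 ] 79.13 [0, 0] 0 0 rms nan
  return _methods._mean(a, axis=axis, dtype=dtype,
  ret = ret.dtype.type(ret / rcount)
Traceback (most recent call last):
  File "tubfit.py", line 22, in fitc
    print('resid',[np.median(a) for a in (L[sides[0],1]-.067,L[sides[1],1]+.067,L[tail,0]+.117,L[g,0]+.058)], 'griprange',np.percentile(L[g,1],[2,98]),'z',np.median(L[g,2]))
                                                                                                                          ~~~~~~~~~~~~~^^^^^^^^^^^^^^^
IndexError: index -1 is out of bounds for axis 0 with size 0
```

```bash
python3 - <<'E'
from h import *
s=sense()
dz=s['eef_pos'][2]-.119
for n in ('scene','wrist','top'):
    c=shot(n,n[0]+'3.png')
    for k,z in (('tub_grip',.137),('tub_bar',.084),('tub_axle',.024)):
        for d in cams.mark_of(n,k)[:2]: print(n,k,np.round(d['pixel'],1),round(d['confidence'],2),atz(c,d['pixel'],z+dz).round(4))
E
```

```text
scene tub_grip [158.7 299.6] 0.76 [0.4673 0.0308 0.3079]
scene tub_bar [188.8 316.9] 0.69 [ 0.4358 -0.0792  0.2549]
scene tub_axle [178.2 293.5] 0.83 [0.4854 0.0847 0.1949]
wrist tub_grip [259.3 318.5] 0.89 [0.4697 0.0278 0.3079]
wrist tub_bar [230.2 484.1] 0.81 [ 0.4395 -0.0819  0.2549]
wrist tub_axle [200.9 258.3] 0.92 [0.4778 0.079  0.1949]
top tub_bar [215.  345.2] 0.62 [ 0.4477 -0.0806  0.2549]
```

View pics/w3.png

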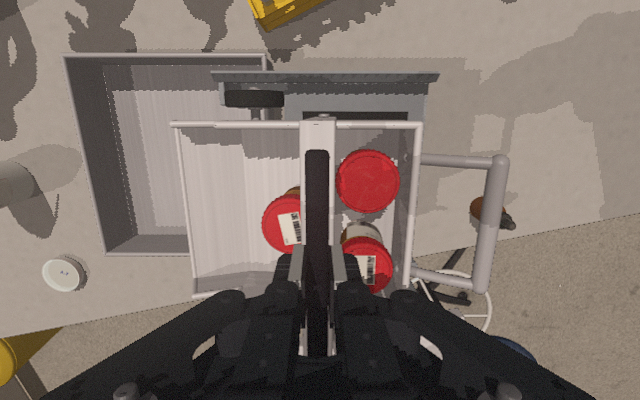

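View pics/s3.png

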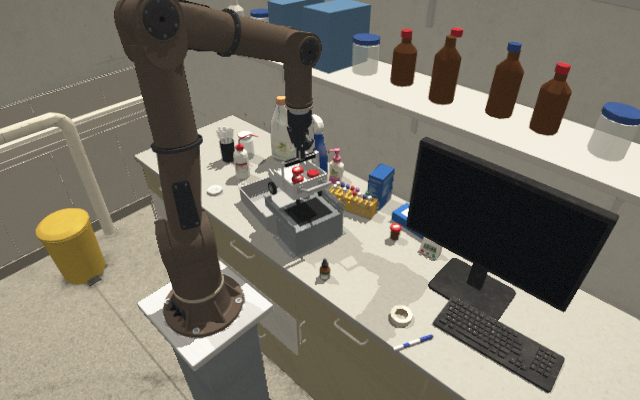

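View pics/t3.png

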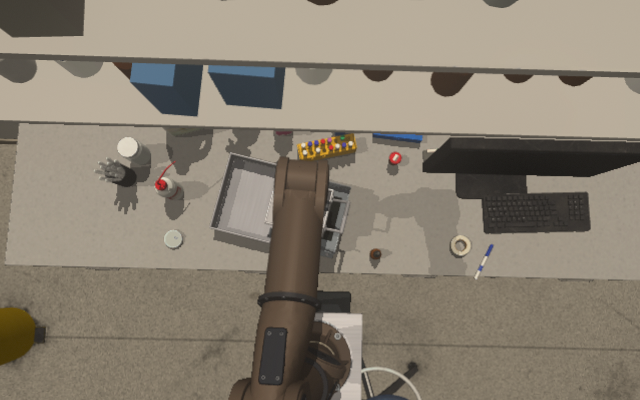

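```bash
cat > rel.py <<'E'
from h import *
W=shot('wrist');P,C=cloud(W);P=P[~np.isnan(P[:,2])]
a=np.radians(77.4);st=np.array([np.cos(a),np.sin(a)]);sl=np.array([-st[1],st[0]]);so=np.array([.4841,.0964])
S=np.stack([(P[:,:2]-so)@st,(P[:,:2]-so)@sl,P[:,2]],1)
s=sense();dz=s['eef_pos'][2]-.119
print('tcp in stand',((s['eef_pos'][:2]-so)@st).round(4),((s['eef_pos'][:2]-so)@sl).round(4),'yaw err',togo(s['eef_pos'],-102.6)[1])
q=S[(abs(S[:,2]-.137)<.012)&(S[:,1]<-.09)&(S[:,1]>-.12)&(S[:,0]<.02)&(S[:,0]>-.19)]
print('cheek R',len(q),np.percentile(q[:,1],[2,50,98]).round(4),np.polyfit(q[:,0],q[:,1],1).round(4),np.percentile(q[:,0],[1,99]).round(3),q[:,2].max())
for y0 in np.arange(-.116,-.09,.004):
    k=q[(q[:,1]>=y0)&(q[:,1]<y0+.004)]
    if len(k): print('  ',y0.round(3),len(k),k[:,2].min().round(4),np.median(k[:,2]).round(4),k[:,2].max().round(4))
T=S[(abs(S[:,2]-.088-dz)<.006)]
for sg in (-1,1):
    q=T[(T[:,1]*sg>.05)&(T[:,1]*sg<.09)&(T[:,0]>-.12)&(T[:,0]<.04)]
    if len(q)>5: print('wall',sg,len(q),np.percentile(q[:,1],[2,50,98]).round(4),np.polyfit(q[:,0],q[:,1],1).round(4))
q=T[(abs(T[:,1])<.04)&(T[:,0]<-.1)&(T[:,0]>-.16)];print('tail wall x',len(q),np.percentile(q[:,0],[2,50,98]).round(4),np.polyfit(q[:,1],q[:,0],1).round(4))
q=S[(S[:,2]>.01+dz)&(S[:,2]<.052+dz)&(S[:,1]<-.075)&(S[:,1]>-.1)&(abs(S[:,0]+.01)<.04)]
print('wheel R',len(q),np.percentile(q,[2,50,98],axis=0).round(4).tolist())
q=S[(abs(S[:,2]-.110)<.01)&(S[:,0]<-.17)&(abs(S[:,1])<.12)]
E
python3 rel.py
```

```text
tcp in stand -0.0676 -0.0012 yaw err [-0.03  0.04  0.09]
cheek R 2361 [-0.1076 -0.1033 -0.0992] [ 0.0018 -0.1032] [-0.181  0.018] 0.14223869407010425
   -0.112 2 0.1386 0.1388 0.1391
   -0.108 1033 0.1354 0.1393 0.1422
   -0.104 1077 0.1302 0.1347 0.1401
   -0.1 249 0.1288 0.1311 0.1338
wall -1 1140 [-0.0678 -0.0655 -0.0629] [-0.0037 -0.0655]
tail wall x 3331 [-0.1326 -0.1127 -0.1004] [-0.0024 -0.1153]
wheel R 1071 [[-0.0414, -0.089, 0.1913], [-0.0218, -0.0819, 0.2091], [0.0017, -0.0755, 0.2134]]
```

```bash
cat >> rel.py <<'E'
q=S[(S[:,1]<-.06)&(S[:,1]>-.072)&(S[:,2]>.22)&(S[:,2]<.29)&(S[:,0]>-.14)&(S[:,0]<.05)]
for x0 in np.arange(-.13,.05,.02):
    k=q[(q[:,0]>=x0)&(q[:,0]<x0+.02)]
    if len(k): print(' wall top',x0.round(3),len(k),np.percentile(k[:,2],[50,95]).round(4))
q=S[(abs(S[:,1])<.035)&(S[:,0]<-.15)&(S[:,0]>-.21)&(S[:,2]>.2)];print('bar',len(q),np.percentile(q,[3,50,97],axis=0).round(4).tolist())
E
python3 rel.py | tail -12
```

```text
tail wall x 3335 [-0.1326 -0.1126 -0.1005] [-0.0005 -0.1153]
wheel R 1074 [[-0.0414, -0.089, 0.1917], [-0.0216, -0.0819, 0.2093], [0.0017, -0.0755, 0.2133]]
 wall top -0.13 336 [0.2594 0.2609]
 wall top -0.11 292 [0.2581 0.2597]
 wall top -0.09 219 [0.2571 0.2745]
 wall top -0.07 108 [0.2554 0.2738]
 wall top -0.05 259 [0.2547 0.2559]
 wall top -0.03 250 [0.2535 0.255 ]
 wall top -0.01 177 [0.2324 0.2535]
 wall top 0.01 245 [0.2352 0.238 ]
 wall top 0.03 14 [0.2365 0.2381]
bar 2092 [[-0.1857, -0.0331, 0.2595], [-0.1791, -0.0025, 0.2652], [-0.1757, 0.0324, 0.2673]]
```

```bash

python3 -m jog '[[[-0.002,0,0,0,-1.2,0,1],[-0.005,-0.001,0.005,0,-2.4,0,1],[-0.007,-0.001,0.015,0,-3.4,0,1],[-0.008,-0.001,0.025,0,-3.4,0,1],[-0.008,-0.001,0.03,0,-3.4,0,1],[-0.008,-0.001,0.03,0,-3.4,0,1]]]'
python3 rel.py
```

```text
t: 12.15
eef_pos: [0.473, 0.0378, 0.2596]
ee_rot: [0.023, -0.626, 0.78, 0.019]
ft_force: [-0.2, -0.0, -6.4]
gripper_width: 0.116
tcp in stand -0.0596 -0.0022 yaw err [-0.02  3.4   0.1 ]
cheek R 3073 [-0.108  -0.1035 -0.0992] [ 0.0014 -0.1034] [-0.182  0.018] 0.1420062958100805
   -0.112 74 0.137 0.1383 0.1399
   -0.108 1294 0.1361 0.1394 0.142
   -0.104 1355 0.1296 0.1348 0.1394
   -0.1 350 0.125 0.1311 0.1339
wall -1 1599 [-0.0685 -0.0658 -0.0506] [-0.0177 -0.0663]
tail wall x 1983 [-0.1232 -0.1091 -0.1004] [-0.0055 -0.112 ]
wheel R 1090 [[-0.0279, -0.0896, 0.1633], [-0.0093, -0.0819, 0.1813], [0.0142, -0.0753, 0.1855]]
 wall top -0.13 232 [0.226  0.2272]
 wall top -0.11 302 [0.2259 0.2272]
 wall top -0.09 298 [0.2258 0.2275]
 wall top -0.07 1055 [0.2837 0.2848]
 wall top -0.05 251 [0.2256 0.227 ]
 wall top -0.03 286 [0.2256 0.2268]
 wall top -0.01 203 [0.2255 0.2265]
bar 2097 [[-0.1762, -0.0332, 0.223], [-0.1696, -0.0025, 0.2285], [-0.166, 0.0325, 0.2306]]
```

```bash

python3 -m jog '[[[-0.001,-0.001,0.008,0,0,0,1],[-0.0015,-0.001,0.016,0,0,0,1],[-0.0015,-0.001,0.022,0,0,0,1],[-0.0015,-0.001,0.026,0,0,0,1],[-0.0015,-0.001,0.028,0,0,0,1],[-0.0015,-0.001,0.029,0,0,0,1],[-0.0015,-0.001,0.03,0,0,0,1]]]'

```

```text
t: 13.08
eef_pos: [0.4741, 0.04, 0.231]
ee_rot: [0.023, -0.625, 0.78, 0.019]
ft_force: [-15.8, -1.9, 25.1]
gripper_width: 0.115
```

```bash

python3 -m jog '[[[0,0,-0.003,0,0,0,1],[0,0,-0.006,0,0,0,1],[0,0,-0.008,0,0,0,1]]]'
python3 rel.py; python3 - <<'E'
from h import *
W=shot('wrist','w4.png');S=shot('scene','s4.png')
cv2.imwrite('pics/s4z.png',cv2.resize(S['pixels'][130:260,220:380],None,fx=5,fy=4.5,interpolation=cv2.INTER_CUBIC))
cv2.imwrite('pics/w4z.png',cv2.resize(W['pixels'][60:160,160:480],None,fx=2.5,fy=2.5,interpolation=cv2.INTER_CUBIC))
E
```

```text
t: 13.45
eef_pos: [0.4742, 0.0396, 0.2392]
ee_rot: [0.023, -0.625, 0.78, 0.019]
ft_force: [-0.0, 0.5, -6.2]
gripper_width: 0.115
tcp in stand -0.0576 -0.0028 yaw err [0.08 3.43 0.06]
cheek R 3659 [-0.1081 -0.1035 -0.0991] [ 0.0031 -0.1031] [-0.182  0.018] 0.14750369969840776
   -0.112 105 0.1364 0.1385 0.1405
   -0.108 1515 0.1356 0.1393 0.1427
   -0.104 1551 0.13 0.1348 0.1395
   -0.1 458 0.125 0.1309 0.1337
   -0.092 30 0.14 0.1443 0.1475
wall -1 1687 [-0.0693 -0.0665 -0.0507] [-0.0358 -0.0676]
tail wall x 1731 [-0.1213 -0.1167 -0.1003] [-0.024  -0.1119]
wheel R 1213 [[-0.0342, -0.0995, 0.1306], [-0.0068, -0.0835, 0.1601], [0.0232, -0.076, 0.1652]]
 wall top -0.07 1048 [0.2634 0.2645]
bar 2100 [[-0.1742, -0.0331, 0.2026], [-0.1675, -0.0025, 0.2081], [-0.1639, 0.0325, 0.2102]]
```

View pics/w4z.png

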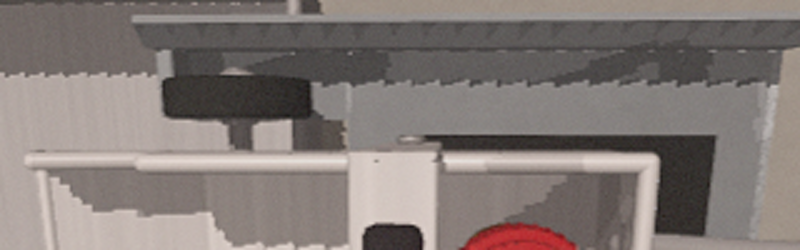

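View pics/s4z.png

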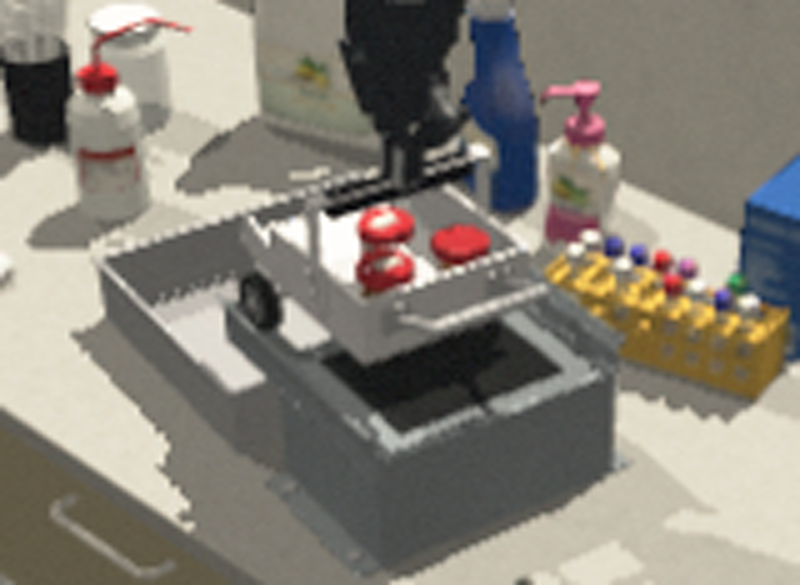

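```bash

python3 -m jog '[[[0,0.0005,0.004,0,0,0,1],[0,0.0005,0.006,0,0,0,1],[0,0.0005,0.006,0,0,0,1]]]'
python3 -m jog '[[[0,0,0.0007,0,0,0,1],[0,0,0.0007,0,0,0,1]]]'
```

```text
t: 13.98
eef_pos: [0.4734, 0.0401, 0.2327]
ee_rot: [0.023, -0.625, 0.78, 0.019]
ft_force: [1.1, 1.1, -6.8]
gripper_width: 0.115
t: 14.22
eef_pos: [0.4735, 0.04, 0.2321]
ee_rot: [0.023, -0.625, 0.78, 0.019]
ft_force: [0.3, -0.1, -6.5]
gripper_width: 0.114
```

```bash

python3 -m jog '[[[0,0,0.0007,0,0,0,1],[0,0,0.0007,0,0,0,1]]]'
python3 - <<'E'
from h import *
s=sense();print(s['ft_force'],s['ft_torque'])
W=shot('wrist','w5.png')
P,C=cloud(W)
a=np.radians(77.4);st=np.array([np.cos(a),np.sin(a)]);sl=np.array([-st[1],st[0]]);so=np.array([.4841,.0964])
S=np.stack([(P[:,:2]-so)@st,(P[:,:2]-so)@sl,P[:,2]],1)
q=S[(S[:,1]<-.060)&(S[:,1]>-.074)&(S[:,2]>.185)&(S[:,2]<.215)&(S[:,0]>-.13)&(S[:,0]<.01)]
for x0 in np.arange(-.13,.0,.02):
    k=q[(q[:,0]>=x0)&(q[:,0]<x0+.02)]
    if len(k): print(' wall top',x0.round(3),len(k),np.percentile(k[:,2],[50,95]).round(4),k[:,1].mean().round(4))
q=S[(abs(S[:,1])<.035)&(S[:,0]<-.15)&(S[:,0]>-.2)&(S[:,2]>.17)];print('bar',len(q),np.percentile(q,[3,50,97],axis=0).round(4).tolist())
for y0 in (-.03,-.015,0,.015):
    k=q[(q[:,1]>y0)&(q[:,1]<y0+.015)]; print(' bar top',y0,np.percentile(k[:,2],97).round(4))
E
```

```text
t: 14.48
eef_pos: [0.4732, 0.0398, 0.2315]
ee_rot: [0.022, -0.625, 0.78, 0.02]
ft_force: [-4.1, -2.3, -0.0]
gripper_width: 0.115
[-4.06863712 -2.34391268 -0.00681641] [-0.45229254  0.9340372   0.04191434]
 wall top -0.13 203 [0.1977 0.1992] -0.0648
 wall top -0.11 265 [0.1979 0.1991] -0.0663
 wall top -0.09 269 [0.1979 0.1991] -0.0662
 wall top -0.07 80 [0.1967 0.1992] -0.0695
 wall top -0.05 201 [0.1981 0.1993] -0.066
 wall top -0.03 253 [0.1982 0.1994] -0.0659
 wall top -0.01 234 [0.1982 0.1993] -0.0659
bar 2077 [[-0.1737, -0.0332, 0.194], [-0.1671, -0.0025, 0.1995], [-0.1635, 0.0326, 0.2014]]
 bar top -0.03 0.201
 bar top -0.015 0.2013
 bar top 0 0.2014
 bar top 0.015 0.2016
```

View pics/w5.png

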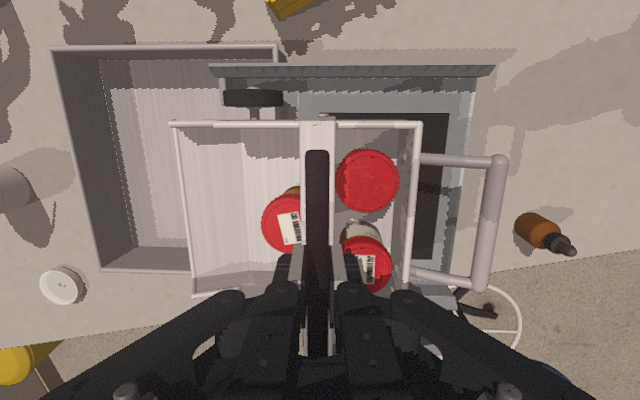

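```bash

python3 -m jog '[[[0,0,0.0003,0,0,0,1],[0,0,0.0003,0,0,0,0.85],[0,0,0.0003,0,0,0,0.7],[0,0,0,0,0,0,0.5],[0,0,0,0,0,0,0.4],[0,0,0,0,0,0,0.4]]]'
python3 -c "
from h import *
print(togo([.4741,.04,.32],-102.6))
print(togo([.4478+.0,-.068,.30],-102.6))"
```

```text
t: 15.28
eef_pos: [0.4733, 0.0399, 0.2315]
ee_rot: [0.022, -0.625, 0.78, 0.02]
ft_force: [0.8, 1.0, 1.1]
gripper_width: 0.599
(array([-0.0056, -0.0005, -0.0883]), array([0.14, 3.4 , 0.04]))
(array([ 0.1066,  0.0016, -0.0749]), array([0.14, 3.4 , 0.04]))
```

```bash

python3 -m jog '[[[0,0,-0.02,0,0,0,0.4],[-0.002,0,-0.045,0,1,0,0.4],[-0.005,0,-0.07,0,2,0,0.4],[-0.004,0,-0.085,0,3.4,0,0.5],[0.015,0,-0.088,0,3.4,0,0.6],[0.045,0.001,-0.085,0,3.4,0,0.6],[0.075,0.001,-0.082,0,3.4,0,0.6],[0.095,0.001,-0.08,0,3.4,0,0.6],[0.106,0.001,-0.078,0,3.4,0,0.6],[0.106,0.001,-0.078,0,3.4,0,0.6]]]' 40
python3 - <<'E'
from h import *
s=sense()
a=np.radians(77.4);st=np.array([np.cos(a),np.sin(a)]);sl=np.array([-st[1],st[0]]);so=np.array([.4841,.0964])
inS=lambda p:np.array([(p[:2]-so)@st,(p[:2]-so)@sl,p[2]]).round(4)
print('tcp',inS(s['eef_pos']),togo(s['eef_pos'],-102.6)[1])
c=shot('wrist','w6.png'); shot('scene','s6.png')
for k,z in (('tub_grip',.247),('tub_bar',.194),('tub_axle',.134)):
    for n in ('wrist','scene'):
        c2=c if n=='wrist' else c2s if 0 else None
    for d in cams.mark_of('wrist',k)[:2]: print(k,np.round(d['pixel'],1),round(d['confidence'],2),inS(atz(c,d['pixel'],z)))
P,C=cloud(c);P=P[~np.isnan(P[:,2])]
S=np.stack([(P[:,:2]-so)@st,(P[:,:2]-so)@sl,P[:,2]],1)
q=S[(abs(S[:,1])<.033)&(S[:,0]<-.14)&(S[:,0]>-.2)&(S[:,2]>.17)&(S[:,2]<.215)];print('bar',len(q),np.percentile(q,[3,50,97],axis=0).round(4).tolist(),np.polyfit(q[:,1],q[:,0],1))
q=S[(abs(S[:,2]-.198)<.004)&(abs(S[:,1])<.05)&(abs(S[:,0]+.118)<.012)];print('tail',len(q),np.percentile(q[:,0],[3,50,97]).round(4))
q=S[(S[:,2]>.24)&(S[:,2]<.265)&(abs(S[:,0]+.058)<.02)];print('grip',len(q),np.percentile(q,[3,50,97],axis=0).round(4).tolist())
for sg in (1,-1):
    q=S[(abs(S[:,2]-.198)<.005)&(abs(S[:,1]-sg*.067)<.008)&(S[:,0]<0)&(S[:,0]>-.11)];print('wall',sg,len(q),np.median(q,0).round(4) if len(q) else 0)
E
```

```text
t: 16.52
eef_pos: [0.4477, -0.0692, 0.3026]
ee_rot: [-0.001, -0.624, 0.781, 0.001]
ft_force: [-0.2, 0.1, 0.3]
gripper_width: 0.398
tcp [-0.1695 -0.0006  0.3026] [ 0.18  0.03 -0.12]
tub_grip [213.9 168.1] 0.59 [-0.0597  0.001   0.247 ]
tub_bar [197.9 314.8] 0.66 [-0.1684  0.0047  0.194 ]
tub_axle [178.9 163.3] 0.96 [-0.0028  0.0009  0.134 ]
tub_axle [178.2 192.4] 0.57 [-0.0347  0.0002  0.134 ]
bar 955 [[-0.1759, -0.0311, 0.1955], [-0.1704, -0.0023, 0.1992], [-0.1644, 0.0309, 0.2009]] [-0.00788064 -0.17027783]
tail 773 [-0.1211 -0.1185 -0.1064]
grip 5240 [[-0.068, -0.0668, 0.2416], [-0.0633, -0.0101, 0.2565], [-0.053, 0.0614, 0.2589]]
wall 1 484 [-0.0658  0.0672  0.1982]
wall -1 585 [-0.0691 -0.0644  0.1982]
```

View pics/w6.png

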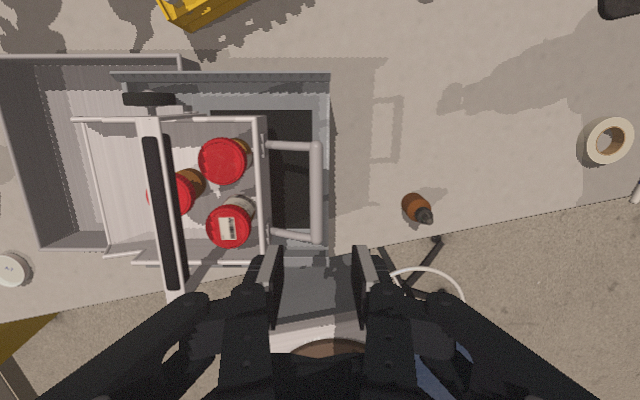

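View pics/s6.png

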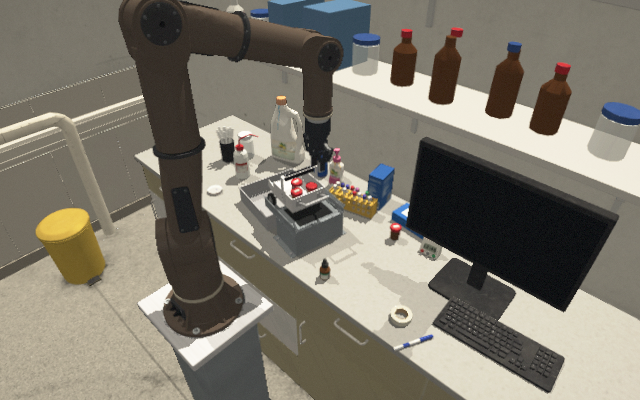

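```bash

python3 -m jog '[[[0,0,0.03,0,0,0,0.6],[0.0005,0.001,0.06,0,0,0,0.6],[0.0005,0.001,0.085,0,0,0,0.6],[0.0005,0.001,0.105,0,0,0,0.6],[0.0005,0.001,0.12,0,0,0,0.6],[0.0005,0.001,0.1275,0,0,0,0.6],[0.0005,0.001,0.1275,0,0,0,0.6],[0.0005,0.001,0.1275,0,0,0,0.75],[0.0005,0.001,0.1275,0,0,0,0.9],[0.0005,0.001,0.1275,0,0,0,1],[0.0005,0.001,0.1275,0,0,0,1],[0.0005,0.001,0.1275,0,0,0,1]]]' 60
cat > arc.py <<'E'
from h import *
from scipy.spatial.transform import Rotation as R
import sys
a=np.radians(77.4);st=np.array([np.cos(a),np.sin(a)]);sl=np.array([-st[1],st[0]]);so=np.array([.4841,.0964])
def w(x,y,z): return np.array([*(so+st*x+sl*y),z])
s=sense()
R0=Rq(s['ee_rot'])
base=R.from_euler('z',-102.6,degrees=True)*R.from_euler('x',180,degrees=True)
y=(s['eef_pos'][:2]-so)@sl
rel=base.inv()*R0
g=s['eef_pos']-.019*R0.apply([0,0,1]); print('grasp pt stand',((g[:2]-so)@st).round(4),y.round(4),g[2].round(4),'tilt',rel.as_rotvec(degrees=True).round(1),'F',s['ft_force'].round(1),'T',s['ft_torque'].round(2))
# args: Ax Az theta,phi ...
if len(sys.argv)>3:
    Ax,Az=map(float,sys.argv[1:3])
    for q in sys.argv[3:]:
        th,ph=map(float,q.split(','))
        an=np.radians(160.35-th);G=w(Ax+.1784*np.cos(an),y,Az+.1784*np.sin(an))
        Rt=base*R.from_euler('y',ph,degrees=True)
        T=G+.019*Rt.apply([0,0,1])
        d=R0.inv().apply(T-s['eef_pos']);rv=(R0.inv()*Rt).as_rotvec(degrees=True)
        print(q,d.round(4),rv.round(1))
E
python3 arc.py -.002 .134 0,0 3,0 6,0 10,0 14,0 18,0 22,0 26,0 30,0
```

```text
t: 18.27
eef_pos: [0.4476, -0.0681, 0.1762]
ee_rot: [-0.001, -0.626, 0.78, 0.0]
ft_force: [-2.1, -1.7, 6.1]
gripper_width: 0.071
grasp pt stand -0.1685 -0.0002 0.1952 tilt [-0.1  0.  -0.1] F [-2.1 -1.7  6.1] T [-0.66  0.58 -0.  ]
0,0 [0.0015 0.     0.0012] [ 0.1 -0.   0.1]
3,0 [-0.0018  0.     -0.0075] [ 0.1 -0.   0.1]
6,0 [-0.0056  0.     -0.016 ] [ 0.1 -0.   0.1]
10,0 [-0.0114  0.     -0.027 ] [ 0.1 -0.   0.1]
14,0 [-0.018   0.     -0.0377] [ 0.1 -0.   0.1]
18,0 [-0.0252  0.     -0.0478] [ 0.1 -0.   0.1]
22,0 [-0.0332  0.     -0.0574] [ 0.1 -0.   0.1]
26,0 [-0.0417  0.     -0.0664] [ 0.1 -0.   0.1]
30,0 [-0.0509  0.     -0.0748] [ 0.1 -0.   0.1]
```

```bash
python3 - <<'E'
from h import *
W=shot('wrist','w7.png');S=shot('scene','s7.png')
cv2.imwrite('pics/s7z.png',cv2.resize(S['pixels'][130:260,230:390],None,fx=5,fy=4.5,interpolation=cv2.INTER_CUBIC))
E
```

```text
(no output)
```

View pics/w7.png

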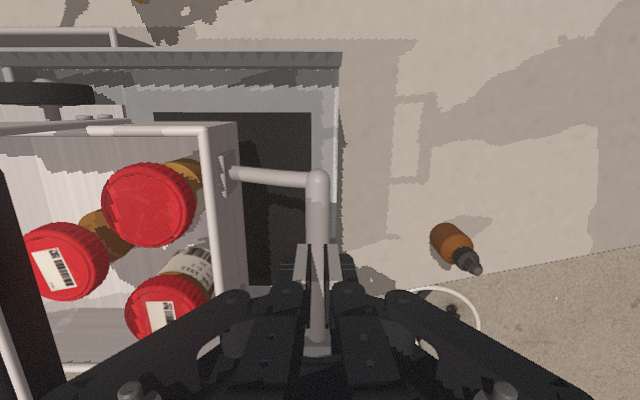

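View pics/s7z.png

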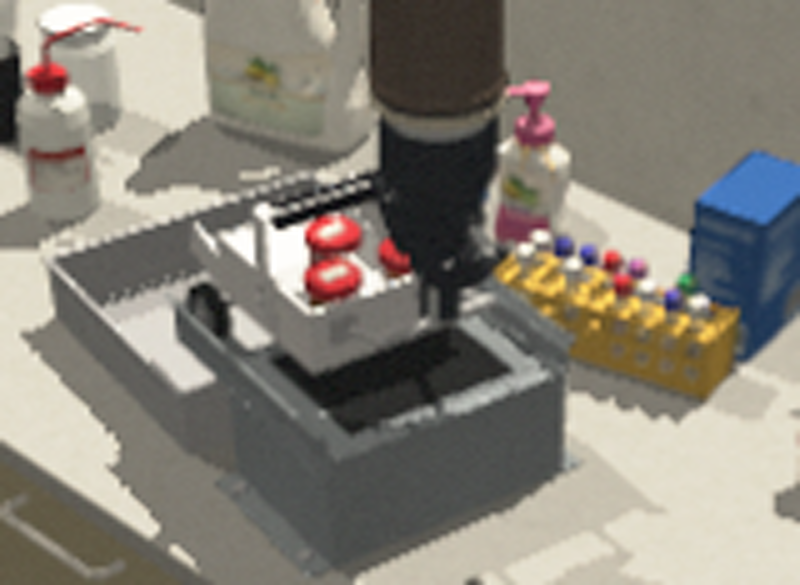

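```bash

python3 -m jog '[[[-0.0005,0,-0.004,0,0,0,1],[-0.002,0,-0.0085,0,0,0,1],[-0.006,0,-0.0165,0,0,0,1],[-0.012,0,-0.027,0,0,0,1],[-0.0185,0,-0.0377,0,0,0,1],[-0.026,0,-0.0478,0,0,0,1],[-0.034,0,-0.0574,0,0,0,1],[-0.043,0,-0.0664,0,0,0,1],[-0.0525,0,-0.0748,0,0,0,1],[-0.0525,0,-0.0748,0,0,0,1]]]'
python3 arc.py 0 .134 30,0 34,0 38,0 42,0 46,0 50,0 53,2 56,4 59,6 62,8 65,11 68,14 71,17 74,20 77,22 80,24
python3 - <<'E'
from h import *
W=shot('wrist','w8.png');S=shot('scene','s8.png')
cv2.imwrite('pics/s8z.png',cv2.resize(S['pixels'][120:260,220:390],None,fx=4.5,fy=4.2,interpolation=cv2.INTER_CUBIC))
E
```

```text
t: 19.62
eef_pos: [0.4596, -0.0158, 0.2515]
ee_rot: [-0.0, -0.627, 0.779, 0.0]
ft_force: [-0.2, -0.0, -0.2]
gripper_width: -0.002
grasp pt stand -0.1149 -0.0006 0.2705 tilt [-0.  -0.  -0.2] F [-0.2 -0.  -0.2] T [-0.02  0.01  0.03]
30,0 [0.0006 0.     0.0005] [0.  0.  0.2]
34,0 [-0.0091 -0.     -0.0072] [0.  0.  0.2]
38,0 [-0.0194 -0.0001 -0.0143] [0.  0.  0.2]
42,0 [-0.0301 -0.0001 -0.0205] [0.  0.  0.2]
46,0 [-0.0413 -0.0001 -0.0261] [0.  0.  0.2]
50,0 [-0.0528 -0.0001 -0.0308] [0.  0.  0.2]
53,2 [-0.061  -0.0002 -0.0338] [0.  2.  0.2]
56,4 [-0.0693 -0.0002 -0.0364] [0.  4.  0.2]
59,6 [-0.0778 -0.0002 -0.0386] [0.  6.  0.2]
62,8 [-0.0863 -0.0003 -0.0402] [0.  8.  0.2]
65,11 [-0.0946 -0.0003 -0.0415] [ 0.  11.   0.2]
68,14 [-0.103  -0.0003 -0.0424] [ 0.  14.   0.2]
71,17 [-0.1113 -0.0003 -0.0428] [ 0.  17.   0.2]
74,20 [-0.1197 -0.0004 -0.0427] [ 0.  20.   0.2]
77,22 [-0.1284 -0.0004 -0.0421] [ 0.  22.   0.2]
80,24 [-0.137  -0.0004 -0.0411] [ 0.  24.   0.2]
```

View pics/w8.png

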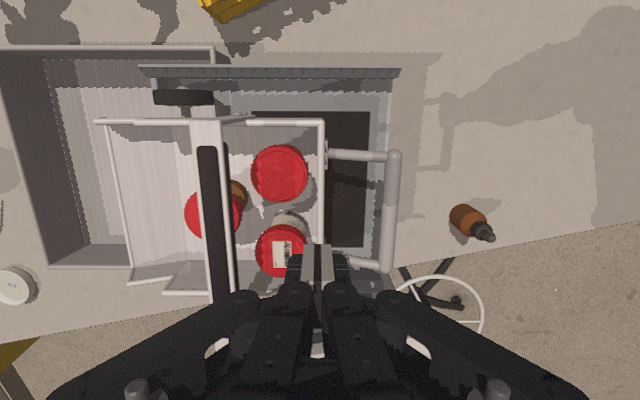

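View pics/s8z.png

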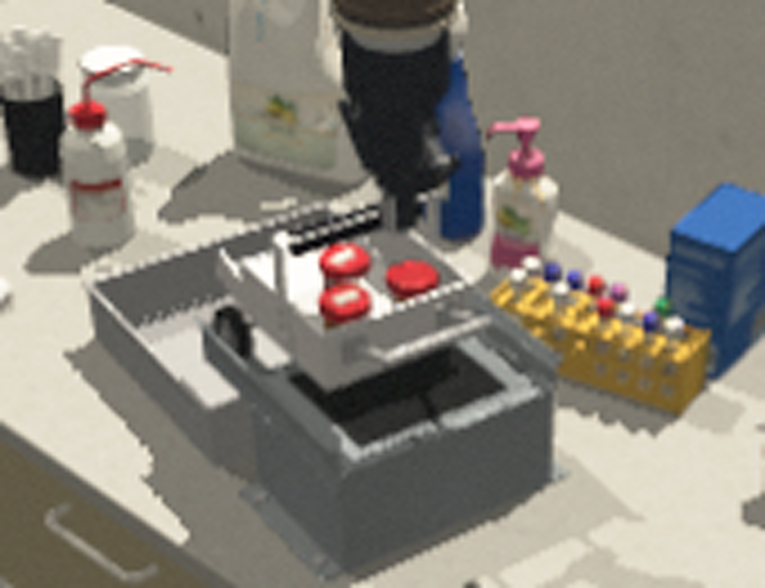

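```bash
cat > barm.py <<'E'
from h import *
s=sense()
a=np.radians(77.4);st=np.array([np.cos(a),np.sin(a)]);sl=np.array([-st[1],st[0]]);so=np.array([.4841,.0964])
c=shot('wrist');P,C=cloud(c);P=P[~np.isnan(P[:,2])]
S=np.stack([(P[:,:2]-so)@st,(P[:,:2]-so)@sl,P[:,2]],1)
print('tcp',((s['eef_pos'][:2]-so)@st).round(4),((s['eef_pos'][:2]-so)@sl).round(4),s['eef_pos'][2].round(4))
q=S[(abs(S[:,1])<.033)&(S[:,0]<-.14)&(S[:,0]>-.2)&(S[:,2]>.17)&(S[:,2]<.215)];print('bar',len(q),np.percentile(q,[3,50,97],axis=0).round(4).tolist())
q=S[(abs(S[:,2]-.198)<.006)&(abs(S[:,1])<.05)&(abs(S[:,0]+.118)<.012)];print('tail',len(q),np.percentile(q[:,0],[3,50,97]).round(4))
for sg in (1,-1):
  for x0 in (-.11,-.08,-.05,-.03):
    q=S[(abs(S[:,2]-.198)<.008)&(abs(S[:,1]-sg*.067)<.008)&(S[:,0]<x0+.02)&(S[:,0]>x0)];print('wall',sg,x0,len(q),np.median(q,0).round(4) if len(q) else 0)
E
python3 barm.py
```

```text
tcp -0.1159 -0.0001 0.2509
bar 1404 [[-0.1748, -0.0312, 0.1947], [-0.1686, -0.0021, 0.1992], [-0.164, 0.0306, 0.2009]]
tail 823 [-0.1207 -0.1177 -0.1065]
wall 1 -0.11 0 0
wall 1 -0.08 157 [-0.073   0.0669  0.1961]
wall 1 -0.05 0 0
wall 1 -0.03 188 [-0.019   0.0671  0.1975]
wall -1 -0.11 205 [-0.1    -0.0649  0.1982]
wall -1 -0.08 219 [-0.0694 -0.0649  0.1982]
wall -1 -0.05 0 0
wall -1 -0.03 194 [-0.0192 -0.0648  0.1982]
```

```bash

python3 -m jog '[[[0.01,0,0,0,0,0,0.6],[0.03,0,0,0,0,0,0.6],[0.047,0,0,0,0,0,0.6],[0.054,0,0,0,0,0,0.6],[0.054,0,0.02,0,0,0,0.6],[0.054,0,0.045,0,0,0,0.6],[0.054,0,0.066,0,0,0,0.6],[0.054,0,0.078,0,0,0,0.6],[0.054,0,0.083,0,0,0,0.6],[0.054,0,0.083,0,0,0,0.6],[0.054,0,0.083,0,0,0,0.75],[0.054,0,0.083,0,0,0,0.9]]]' 60
python3 -m jog '[[[0,0,0,0,0,0,1],[0,0,0,0,0,0,1],[0,0,0,0,0,0,1]]]' 60
python3 -m jog '[[[0,0,-0.001,0,0,0,1],[0,0,-0.002,0,0,0,1]]]' 60
```

```text
t: 21.28
eef_pos: [0.4474, -0.0697, 0.1684]
ee_rot: [-0.0, -0.626, 0.78, 0.0]
ft_force: [-1.6, 1.7, 3.9]
gripper_width: 0.112
t: 21.65
eef_pos: [0.4473, -0.0696, 0.1685]
ee_rot: [-0.0, -0.626, 0.78, 0.001]
ft_force: [-2.2, 1.1, 4.0]
gripper_width: 0.106
t: 21.9
eef_pos: [0.4472, -0.0696, 0.1703]
ee_rot: [-0.0, -0.626, 0.78, 0.0]
ft_force: [0.0, 0.5, -3.0]
gripper_width: 0.107
```

```bash
sed -i 's/\.019\*/.0263*/g' arc.py
python3 arc.py -.002 .1345 0,0 3,0 6,0 10,0 14,0 18,0 22,0 26,0 30,0
```

```text
grasp pt stand -0.1701 -0.0002 0.1966 tilt [-0.1  0.  -0.1] F [ 0.   0.5 -3. ] T [-0.05 -0.04 -0.04]
0,0 [-0.0001 -0.      0.0021] [ 0.1 -0.   0.1]
3,0 [-0.0035  0.     -0.0066] [ 0.1 -0.   0.1]
6,0 [-0.0073  0.     -0.0151] [ 0.1 -0.   0.1]
10,0 [-0.0131  0.     -0.0261] [ 0.1 -0.   0.1]
14,0 [-0.0196  0.     -0.0367] [ 0.1 -0.   0.1]
18,0 [-0.0268  0.     -0.0468] [ 0.1 -0.   0.1]
22,0 [-0.0348  0.     -0.0564] [ 0.1 -0.   0.1]
26,0 [-0.0434  0.     -0.0654] [ 0.1 -0.   0.1]
30,0 [-0.0526  0.     -0.0738] [ 0.1 -0.   0.1]
```

```bash

python3 -m jog '[[[-0.0035,0,-0.0066,0,0,0,1],[-0.0073,0,-0.0151,0,0,0,1],[-0.0131,0,-0.0261,0,0,0,1]]]'
python3 -m jog '[[[-0.0065,0,-0.0106,0,0,0,1],[-0.0137,0,-0.0207,0,0,0,1],[-0.0217,0,-0.0303,0,0,0,1],[-0.0305,0,-0.0393,0,0,0,1],[-0.0400,0,-0.0477,0,0,0,1],[-0.0400,0,-0.0477,0,0,0,1]]]'
python3 arc.py 0 .1345 30,0 34,0 38,0 42,0 46,0 50,0 53,2 56,4 59,6 62,8 65,11 68,14 71,17 74,20 77,22 80,24
python3 - <<'E'
from h import *
W=shot('wrist','w9.png');S=shot('scene','s9.png')
cv2.imwrite('pics/s9z.png',cv2.resize(S['pixels'][120:260,220:390],None,fx=4.5,fy=4.2,interpolation=cv2.INTER_CUBIC))
E
```

```text
t: 22.28
eef_pos: [0.4499, -0.0566, 0.197]
ee_rot: [-0.001, -0.626, 0.78, 0.001]
ft_force: [0.7, 0.3, -5.0]
gripper_width: 0.106
t: 23.02
eef_pos: [0.4589, -0.0181, 0.2458]
ee_rot: [-0.001, -0.626, 0.78, -0.0]
ft_force: [-2.9, -4.3, 2.0]
gripper_width: 0.106
grasp pt stand -0.1172 -0.0004 0.2721 tilt [-0.1  0.1 -0.1] F [-2.9 -4.3  2. ] T [-1.34  0.62  0.08]
30,0 [-0.0018 -0.      0.0016] [ 0.1 -0.1  0.1]
34,0 [-0.0115 -0.     -0.0061] [ 0.1 -0.1  0.1]
38,0 [-0.0218 -0.     -0.0132] [ 0.1 -0.1  0.1]
42,0 [-0.0325 -0.     -0.0195] [ 0.1 -0.1  0.1]
46,0 [-0.0437 -0.     -0.025 ] [ 0.1 -0.1  0.1]
50,0 [-0.0552 -0.     -0.0298] [ 0.1 -0.1  0.1]
53,2 [-0.0631 -0.0001 -0.0328] [0.1 1.9 0.1]
56,4 [-0.0712 -0.0001 -0.0355] [0.1 3.9 0.1]
59,6 [-0.0794 -0.0001 -0.0376] [0.1 5.9 0.1]
62,8 [-0.0877 -0.0001 -0.0394] [0.1 7.9 0.1]
65,11 [-0.0956 -0.0001 -0.0407] [ 0.1 10.9  0.1]
68,14 [-1.035e-01 -1.000e-04 -4.160e-02] [ 0.1 13.9  0.1]
71,17 [-1.116e-01 -1.000e-04 -4.220e-02] [ 0.1 16.9  0.1]
74,20 [-1.196e-01 -1.000e-04 -4.230e-02] [ 0.1 19.9  0.1]
77,22 [-1.28e-01 -1.00e-04 -4.18e-02] [ 0.1 21.9  0.1]
80,24 [-0.1364 -0.0002 -0.0408] [ 0.1 23.9  0.1]
```

View pics/s9z.png

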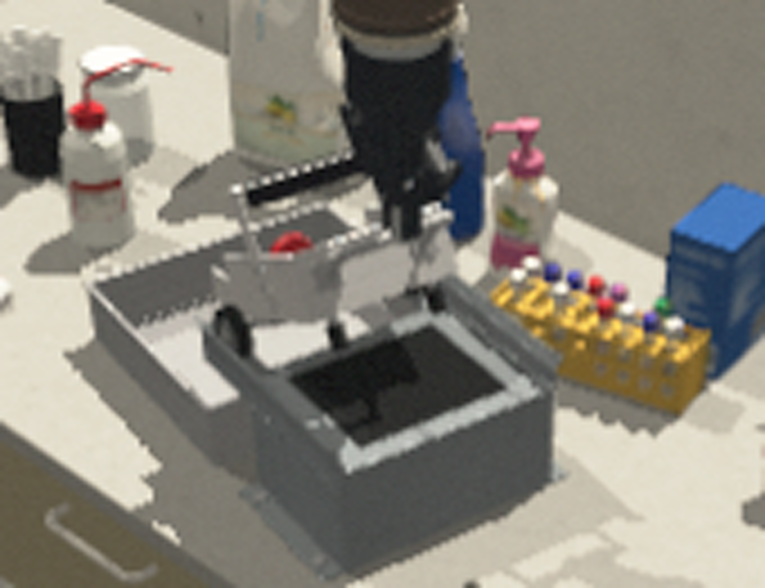

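View pics/w9.png

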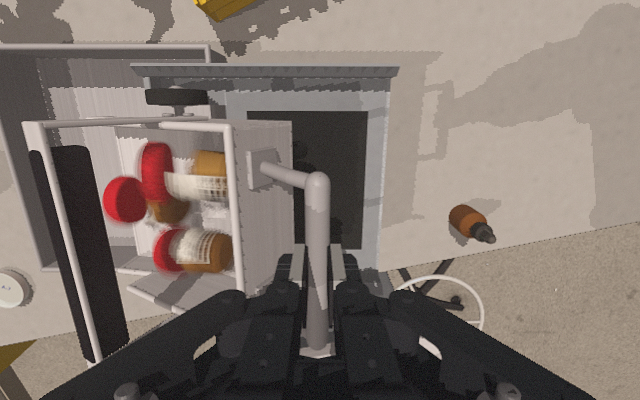

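```bash

python3 -m jog '[[[-0.0095,0,-0.0061,0,0,0,1],[-0.0198,0,-0.0132,0,0,0,1],[-0.0305,0,-0.0195,0,0,0,1],[-0.0417,0,-0.025,0,0,0,1],[-0.0532,0,-0.0298,0,0,0,1],[-0.0532,0,-0.0298,0,0,0,1],[-0.0532,0,-0.0298,0,0,0,1]]]'
python3 arc.py -.002 .1345 50,0 53,3 56,6 59,9 62,12 65,15 68,18 71,21 74,24 77,27 80,30
python3 - <<'E'
from h import *
W=shot('wrist','w10.png');S=shot('scene','s10.png')
cv2.imwrite('pics/s10z.png',cv2.resize(S['pixels'][120:260,220:390],None,fx=4.5,fy=4.2,interpolation=cv2.INTER_CUBIC))
E
```

```text
t: 24.0
eef_pos: [0.4711, 0.0319, 0.2775]
ee_rot: [-0.001, -0.625, 0.781, -0.001]
ft_force: [-9.8, -8.5, 25.4]
gripper_width: 0.105
grasp pt stand -0.0657 -0.0014 0.3038 tilt [-0.   0.1  0. ] F [-9.8 -8.5 25.4] T [-1.71  2.1   0.37]
50,0 [-0.0017  0.      0.002 ] [ 0.  -0.1 -0. ]
53,3 [-0.0092  0.     -0.001 ] [ 0.   2.9 -0. ]
56,6 [-0.0168  0.     -0.0037] [ 0.   5.9 -0. ]
59,9 [-0.0245  0.     -0.006 ] [ 0.   8.9 -0. ]
62,12 [-0.0323  0.     -0.0079] [ 0.  11.9 -0. ]
65,15 [-0.0403  0.     -0.0093] [ 0.  14.9 -0. ]
68,18 [-0.0483  0.     -0.0103] [ 0.  17.9 -0. ]
71,21 [-0.0563  0.     -0.011 ] [ 0.  20.9 -0. ]
74,24 [-0.0644  0.     -0.0111] [ 0.  23.9 -0. ]
77,27 [-0.0724  0.     -0.0109] [ 0.  26.9 -0. ]
80,30 [-0.0805  0.     -0.0103] [ 0.  29.9 -0. ]
```

View pics/s10z.png

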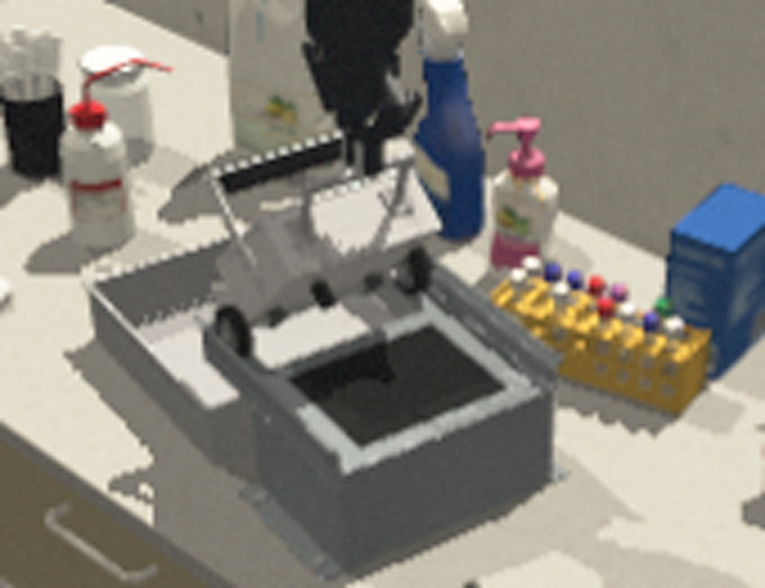

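View pics/w10.png

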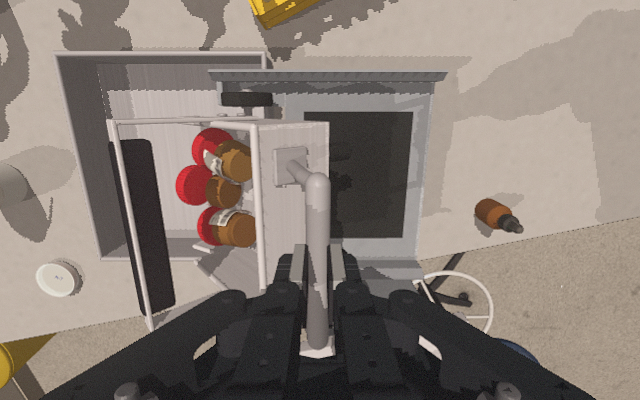

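```bash

python3 -m jog '[[[0,0,-0.002,0,0,0,1],[0.001,0,-0.003,0,0,0,1]]]'
python3 arc.py -.003 .1385 50,0 53,3 56,6 59,9 62,12 65,15 68,18 71,21 74,24 77,27 80,30
```

```text
t: 24.35
eef_pos: [0.4706, 0.0316, 0.2806]
ee_rot: [-0.001, -0.625, 0.78, -0.0]
ft_force: [-1.1, 0.2, -3.8]
gripper_width: 0.104
grasp pt stand -0.0662 -0.001 0.3069 tilt [-0.   0.1 -0. ] F [-1.1  0.2 -3.8] T [-0.07  0.17  0.1 ]
50,0 [-0.0012 -0.      0.0012] [ 0.  -0.1  0. ]
53,3 [-0.0086 -0.     -0.0019] [0.  2.9 0. ]
56,6 [-0.0162  0.     -0.0046] [0.  5.9 0. ]
59,9 [-0.024   0.     -0.0069] [0.  8.9 0. ]
62,12 [-0.0318  0.     -0.0087] [ 0.  11.9  0. ]
65,15 [-0.0397  0.     -0.0102] [ 0.  14.9  0. ]
68,18 [-0.0477 -0.     -0.0112] [ 0.  17.9  0. ]
71,21 [-0.0558 -0.     -0.0118] [ 0.  20.9  0. ]
74,24 [-0.0638 -0.     -0.012 ] [ 0.  23.9  0. ]
77,27 [-0.0719 -0.     -0.0118] [ 0.  26.9  0. ]
80,30 [-0.0799 -0.     -0.0111] [ 0.  29.9  0. ]
```

```bash

python3 -m jog '[[[-0.0086,0,-0.0025,0,3,0,1],[-0.0162,0,-0.0052,0,6,0,1],[-0.024,0,-0.0075,0,9,0,1],[-0.0318,0,-0.0094,0,12,0,1],[-0.0397,0,-0.0108,0,15,0,1],[-0.0397,0,-0.0108,0,15,0,1]]]'
python3 arc.py -.003 .139 65,15 68,18 71,21 74,24 77,27 80,30 82,32
python3 - <<'E'
from h import *
W=shot('wrist','w11.png');S=shot('scene','s11.png')
cv2.imwrite('pics/s11z.png',cv2.resize(S['pixels'][120:260,220:390],None,fx=4.5,fy=4.2,interpolation=cv2.INTER_CUBIC))
E
```

```text
t: 25.1
eef_pos: [0.4797, 0.0728, 0.2907]
ee_rot: [-0.103, -0.621, 0.772, -0.083]
ft_force: [1.2, 1.1, -5.7]
gripper_width: 0.102
grasp pt stand -0.0171 -0.0008 0.3161 tilt [-0.  15.2 -0.2] F [ 1.2  1.1 -5.7] T [ 0.59 -0.12  0.01]
65,15 [0.0025 0.     0.0002] [-0.  -0.2  0.2]
68,18 [-0.005  -0.     -0.0029] [-0.   2.8  0.2]
71,21 [-0.0126 -0.0001 -0.0056] [-0.   5.8  0.2]
74,24 [-0.0203 -0.0001 -0.0079] [-0.   8.8  0.2]
77,27 [-0.0281 -0.0001 -0.0098] [-0.1 11.8  0.2]
80,30 [-0.0361 -0.0002 -0.0112] [-0.1 14.8  0.2]
82,32 [-0.0414 -0.0002 -0.012 ] [-0.1 16.8  0.2]
```

View pics/s11z.png

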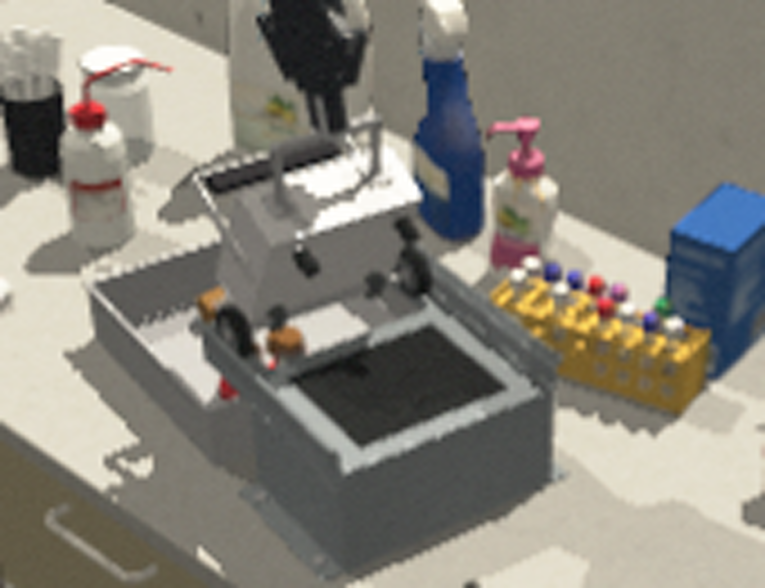

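View pics/w11.png

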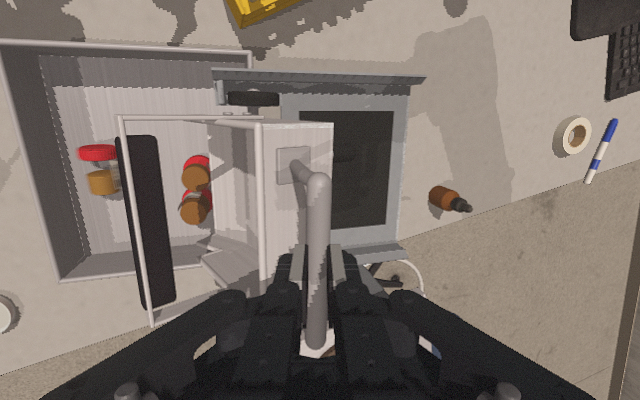

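```bash

python3 -m jog '[[[0,0,0,0,0,0,1],[0,0,0,0,0,0,1],[0,0,0,0,0,0,1]]]'
python3 - <<'E'
from h import *
W=shot('wrist','w12.png');S=shot('scene','s12.png')
cv2.imwrite('pics/s12z.png',cv2.resize(S['pixels'][120:260,220:390],None,fx=4.5,fy=4.2,interpolation=cv2.INTER_CUBIC))
E
```

```text
t: 25.58
eef_pos: [0.4791, 0.07, 0.2911]
ee_rot: [-0.103, -0.62, 0.774, -0.082]
ft_force: [0.1, 0.7, -6.2]
gripper_width: 0.102
```

View pics/s12z.png

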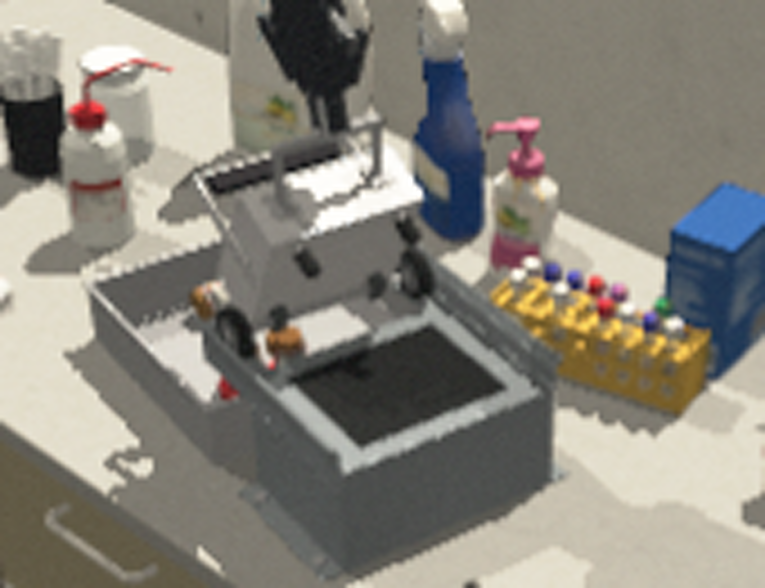

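View pics/w12.png

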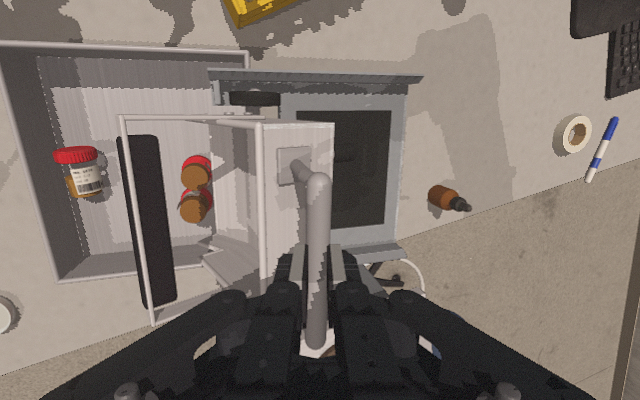

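```bash
python3 - <<'E'
from h import *
a=np.radians(77.4);st=np.array([np.cos(a),np.sin(a)]);sl=np.array([-st[1],st[0]]);so=np.array([.4841,.0964])
c=shot('wrist')
for px in [(173,197),(207,193),(160,197),(190,197),(190,75),(90,250)]:
    p=depth(c,px);print(px,((p[:2]-so)@st).round(3),((p[:2]-so)@sl).round(3),p[2].round(3))
E
```

```text
(173, 197) 0.058 0.001 0.058
(207, 193) 0.067 0.043 0.058
(160, 197) 0.061 -0.008 0.016
(190, 197) 0.06 0.022 0.058
(190, 75) 0.196 0.018 0.037
(90, 250) -0.005 -0.09 0.138
```

```bash
python3 arc.py -.003 .1383 66,15 63,11 60,7 57,3 54,0 50,-3 | cut -c1-70
```

```text
grasp pt stand -0.0198 -0.0009 0.3164 tilt [-0.  15.1 -0. ] F [ 0.1 -0
66,15 [-0.0032 -0.     -0.0006] [ 0.  -0.1  0. ]
63,11 [ 0.0037 -0.      0.0027] [ 0.  -4.1  0. ]
60,7 [0.0104 0.     0.0063] [ 0.  -8.1  0. ]
57,3 [0.0169 0.     0.0102] [  0.  -12.1   0. ]
54,0 [ 0.0237 -0.      0.0145] [  0.  -15.1   0. ]
50,-3 [ 0.0327 -0.      0.021 ] [  0.  -18.1   0. ]
```

```bash

python3 -m jog '[[[0.0037,0,0.0027,0,-4,0,1],[0.0104,0,0.0063,0,-8,0,1],[0.0169,0,0.0102,0,-12,0,1],[0.0237,0,0.0145,0,-15,0,1],[0.0327,0,0.0205,0,-18,0,1],[0.0327,0,0.0205,0,-18,0,1]]]'
python3 arc.py -.003 .1375 50,-3 46,-3 42,-3 38,-3 34,-3 30,-2 | cut -c1-120
python3 - <<'E'
from h import *
W=shot('wrist','w13.png');S=shot('scene','s13.png')
cv2.imwrite('pics/s13z.png',cv2.resize(S['pixels'][120:260,220:390],None,fx=4.5,fy=4.2,interpolation=cv2.INTER_CUBIC))
E
```

```text
t: 26.48
eef_pos: [0.4705, 0.032, 0.2799]
ee_rot: [0.02, -0.624, 0.781, 0.016]
ft_force: [-0.0, 0.2, -5.2]
gripper_width: 0.11
grasp pt stand -0.0671 -0.0008 0.3061 tilt [-0.1 -2.9  0.2] F [-0.   0.2 -5.2] T [-0.44  0.1  -0.01]
50,-3 [-0.0021  0.      0.0015] [ 0.1 -0.1 -0.2]
46,-3 [ 0.0097 -0.      0.0056] [ 0.1 -0.1 -0.2]
42,-3 [ 0.0211 -0.0001  0.0106] [ 0.1 -0.1 -0.2]
38,-3 [ 0.0322 -0.0001  0.0163] [ 0.1 -0.1 -0.2]
34,-3 [ 0.0428 -0.0002  0.0228] [ 0.1 -0.1 -0.2]
30,-2 [ 0.0534 -0.0002  0.03  ] [ 0.1  0.9 -0.2]
```

View pics/s13z.png

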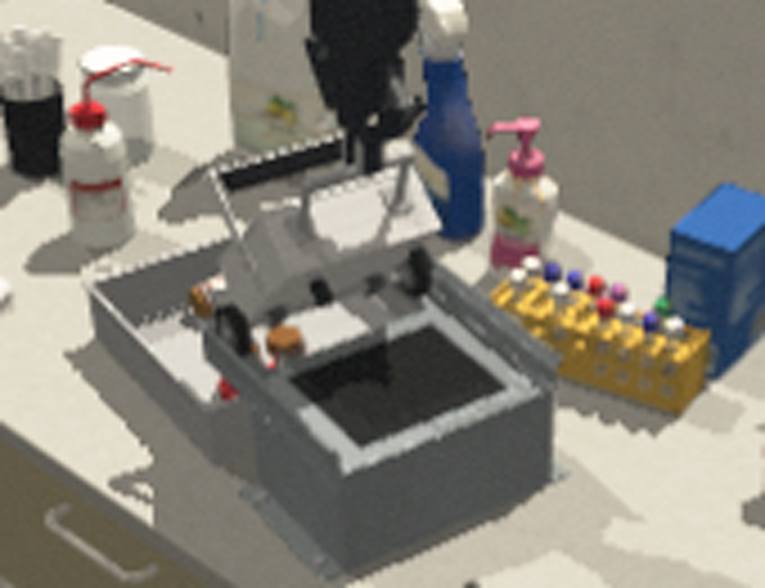

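View pics/w13.png

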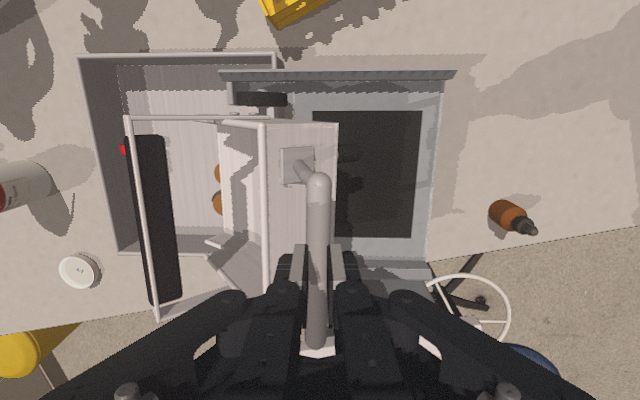

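```bash

python3 -m jog '[[[0,0,0.0015,0,0,0,1],[0.0097,0,0.0062,0,0,0,1],[0.0211,0,0.0112,0,0,0,1],[0.0322,0,0.0172,0,0,0,1],[0.0428,0,0.0239,0,0,0,1],[0.0534,0,0.0312,0,1,0,1],[0.0534,0,0.0312,0,1,0,1]]]'
python3 arc.py -.003 .1353 30,-2 26,-1 22,0 18,0 14,0 10,0 7,0 4,0 2,0 0,0| cut -c1-120
python3 - <<'E'
from h import *
W=shot('wrist','w14.png')
E
```

```text
t: 27.45
eef_pos: [0.4598, -0.0166, 0.2458]
ee_rot: [0.012, -0.625, 0.78, 0.01]
ft_force: [-4.1, -4.5, 4.0]
gripper_width: 0.104
grasp pt stand -0.1164 -0.0009 0.272 tilt [-0.1 -1.8  0. ] F [-4.1 -4.5  4. ] T [-1.1   0.26  0.42]
30,-2 [ 0.002  -0.      0.0007] [ 0.1 -0.2 -0. ]
26,-1 [ 0.0119 -0.      0.0088] [ 0.1  0.8 -0. ]
22,0 [ 0.0212 -0.      0.0176] [ 0.1  1.8 -0. ]
18,0 [ 0.0295 -0.      0.0269] [ 0.1  1.8 -0. ]
14,0 [ 0.037  -0.      0.0368] [ 0.1  1.8 -0. ]
10,0 [ 0.0439 -0.0001  0.0472] [ 0.1  1.8 -0. ]
7,0 [ 0.0485 -0.0001  0.0553] [ 0.1  1.8 -0. ]
4,0 [ 0.0528 -0.0001  0.0636] [ 0.1  1.8 -0. ]
2,0 [ 0.0553 -0.0001  0.0693] [ 0.1  1.8 -0. ]
0,0 [ 0.0577 -0.0001  0.075 ] [ 0.1  1.8 -0. ]
```

View pics/w14.png

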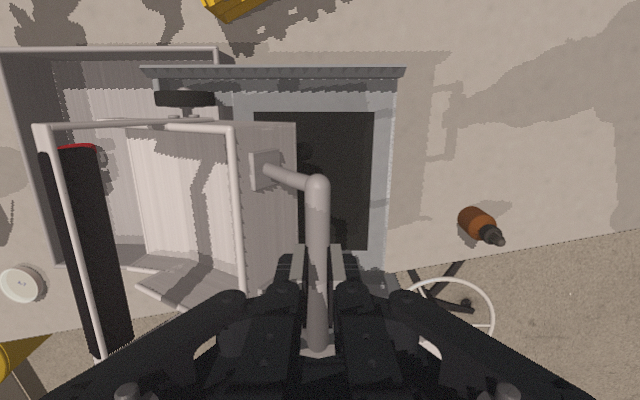

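```bash

python3 -m jog '[[[0.0115,0,0.0078,0,1,0,1],[0.0208,0,0.0166,0,2,0,1],[0.029,0,0.0259,0,2,0,1],[0.0367,0,0.0358,0,2,0,1],[0.0437,0,0.0462,0,2,0,1],[0.0483,0,0.0543,0,2,0,1],[0.0525,0,0.0626,0,2,0,1],[0.0525,0,0.0626,0,2,0,1]]]'
python3 arc.py -.003 .1345 4,0 2,0 0,0| cut -c1-120
```

```text
t: 28.5
eef_pos: [0.4485, -0.066, 0.1813]
ee_rot: [-0.002, -0.625, 0.781, -0.001]
ft_force: [1.3, -0.3, -1.1]
gripper_width: 0.106
grasp pt stand -0.1661 -0.0006 0.2076 tilt [-0.1  0.2  0. ] F [ 1.3 -0.3 -1.1] T [-0.08 -0.58 -0.32]
4,0 [ 0.0002 -0.      0.0015] [ 0.1 -0.2 -0. ]
2,0 [ 0.0025 -0.      0.0073] [ 0.1 -0.2 -0. ]
0,0 [ 0.0047 -0.      0.0131] [ 0.1 -0.2 -0. ]
```

```bash

python3 -m jog '[[[0.0018,0,0.004,0,0,0,1],[0.003,0,0.008,0,0,0,1],[0.004,0,0.0105,0,0,0,1],[0.0045,0,0.012,0,0,0,1]]]'
python3 barm.py
```

```text
t: 29.0
eef_pos: [0.4474, -0.0704, 0.1691]
ee_rot: [-0.002, -0.625, 0.781, -0.001]
ft_force: [-2.9, 0.4, -0.6]
gripper_width: 0.101
tcp -0.1708 -0.0006 0.1691
bar 3960 [[-0.1871, -0.0308, 0.197], [-0.1717, -0.0083, 0.2016], [-0.1566, 0.0297, 0.2137]]
tail 1674 [-0.1229 -0.1215 -0.1185]
wall 1 -0.11 0 0
wall 1 -0.08 0 0
wall 1 -0.05 201 [-0.0336  0.0668  0.1946]
wall 1 -0.03 298 [-0.0249  0.067   0.1944]
wall -1 -0.11 566 [-0.1    -0.0645  0.1992]
wall -1 -0.08 758 [-0.0694 -0.0653  0.1988]
wall -1 -0.05 93 [-0.0451 -0.0625  0.1982]
wall -1 -0.03 0 0
```

```bash

python3 -m jog '[[[-0.001,0,0.0005,0,0,0,1],[-0.002,0,0.001,0,0,0,1],[-0.002,0,0.0015,0,0,0,1]]]'
python3 -m jog '[[[0,0,0.0005,0,0,0,1],[0,0,0.001,0,0,0,1]]]'
python3 barm.py
```

```text
t: 29.42
eef_pos: [0.4478, -0.0684, 0.1676]
ee_rot: [-0.002, -0.625, 0.781, -0.001]
ft_force: [0.8, -0.6, -1.8]
gripper_width: 0.104
t: 29.68
eef_pos: [0.4485, -0.0687, 0.167]
ee_rot: [-0.002, -0.625, 0.781, -0.001]
ft_force: [-5.5, -2.5, 6.2]
gripper_width: 0.108
tcp -0.1689 -0.0013 0.167
bar 4142 [[-0.1855, -0.0307, 0.1951], [-0.1703, -0.009, 0.1996], [-0.1546, 0.0294, 0.2137]]
tail 1536 [-0.121  -0.1195 -0.1166]
wall 1 -0.11 0 0
wall 1 -0.08 0 0
wall 1 -0.05 91 [-0.0323  0.0664  0.1932]
wall 1 -0.03 336 [-0.0242  0.0667  0.1943]
wall -1 -0.11 599 [-0.0998 -0.065   0.198 ]
wall -1 -0.08 778 [-0.0679 -0.0658  0.1982]
wall -1 -0.05 103 [-0.0452 -0.063   0.198 ]
wall -1 -0.03 0 0
```

```bash

python3 -m jog '[[[0,0,-0.0004,0,0,0,1],[0,0,-0.0004,0,0,0,0.85],[0,0,-0.0004,0,0,0,0.7],[0,0,-0.0004,0,0,0,0.6],[0,0,-0.0004,0,0,0,0.6],[0,0,-0.01,0,0,0,0.6],[0,0,-0.03,0,0,0,0.6],[0,0,-0.06,0,0,0,0.6],[0,0,-0.1,0,0,0,0.6],[0,0,-0.15,0,0,0,0.6],[0,0,-0.18,0,0,0,0.6],[0,0,-0.18,0,0,0,0.6]]]'
python3 -m jog '[[[0.05,0,0,0,0,0,0.6],[0.1,0,0,0,0,0,0.6],[0.15,0,0,0,0,0,0.6],[0.2,0,0,0,0,0,0.6],[0.23,0,0,0,0,0,0.6],[0.23,0,0,0,0,0,0.6]]]'
python3 - <<'E'
from h import *
T=shot('top','t15.png');S=shot('scene','s15.png');W=shot('wrist','w15.png')
cv2.imwrite('pics/t15z.png',cv2.resize(T['pixels'][100:320,140:500],None,fx=2.2,fy=2.2,interpolation=cv2.INTER_CUBIC))
for k in ('rack','spare_pot','dropper','timer','tape','dish','wash'):
    d=cams.mark_of('top',k)
    print(k,[(atz(T,x['pixel'],0).round(3)[:2].tolist(),round(x['confidence'],2)) for x in d[:2]])
E
```

```text
t: 31.22
eef_pos: [0.45, -0.0684, 0.349]
ee_rot: [0.0, -0.625, 0.781, -0.002]
ft_force: [-0.1, -0.3, -0.2]
gripper_width: 0.398
t: 31.98
eef_pos: [0.3976, -0.2955, 0.3487]
ee_rot: [-0.001, -0.622, 0.783, -0.001]
ft_force: [0.0, 0.1, 0.5]
gripper_width: 0.401
rack [([0.697, -0.019], 0.75)]
spare_pot [([0.662, -0.256], 0.67)]
dropper [([0.338, -0.196], 0.49)]
timer [([0.688, -0.399], 0.58), ([0.461, -0.082], 0.17)]
tape [([0.522, 0.293], 0.54)]
dish [([0.504, 0.056], 0.73), ([0.371, 0.475], 0.6)]
wash [([0.561, 0.47], 0.94), ([0.456, 0.177], 0.61)]
```

View pics/t15z.png

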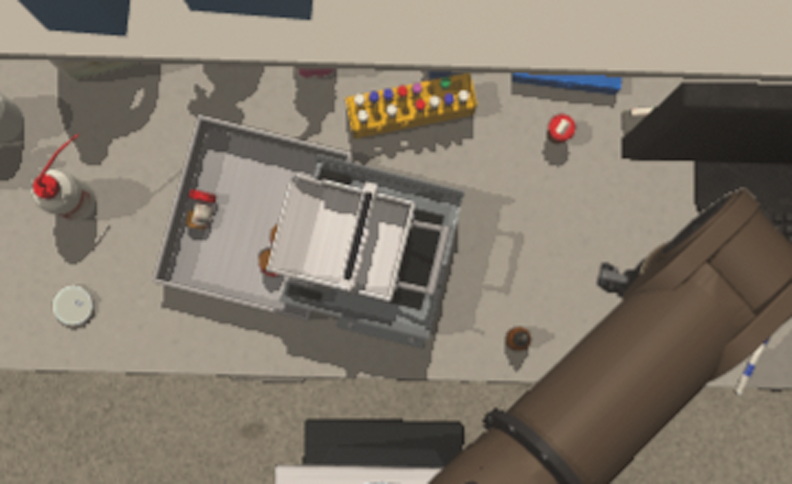

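View pics/s15.png

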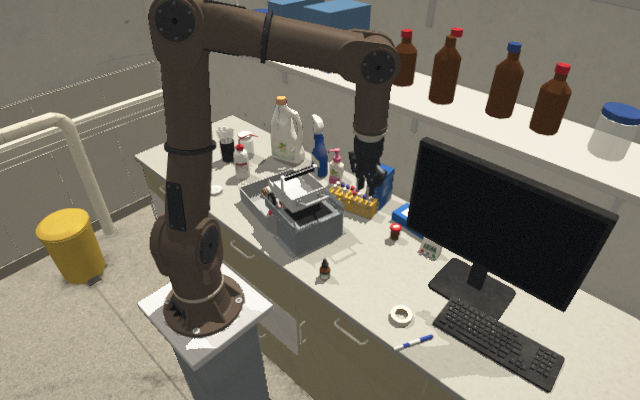

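View pics/w15.png

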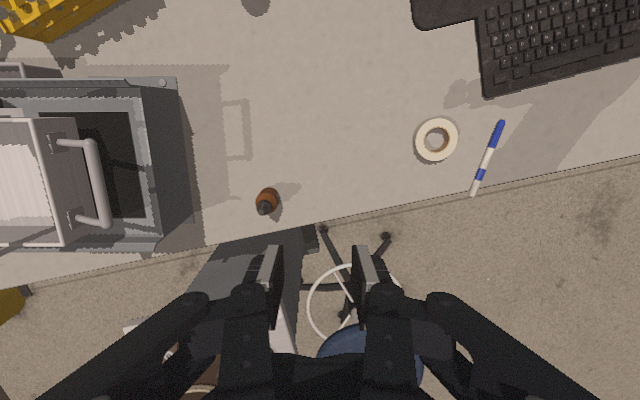

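```bash
python3 - <<'E'
import tubfit as t
from h import *
t.P=t.P-np.array([0,0,.11])
p,L=t.fitc([.484-.0004,.0945,np.radians(77.4)])
a=np.radians(77.4);st=np.array([np.cos(a),np.sin(a)]);sl=np.array([-st[1],st[0]]);d=p[:2]-[.4841,.0964];print('origin in stand',d@st,d@sl)
w=L[(abs(abs(L[:,1])-.067)<.006)&(L[:,0]<-.005)&(L[:,0]>-.115)&(abs(L[:,2]-.088)<.01)]
for s in (1,-1):
    q=w[w[:,1]*s>0]; print(s,np.polyfit(q[:,0],q[:,2],1),len(q))
c=shot('top')
cv2.imwrite('pics/t16z.png',cv2.resize(c['pixels'][150:240,205:360],None,fx=5,fy=5,interpolation=cv2.INTER_CUBIC))
c=shot('scene')
cv2.imwrite('pics/s16z.png',cv2.resize(c['pixels'][120:260,220:390],None,fx=4.5,fy=4.2,interpolation=cv2.INTER_CUBIC))
E
```

```text
pose [0.4811 0.0996 1.3529] 77.52 [106, 103] 122 489 rms 0.003580729988704537
resid [np.float64(-0.0003658999419671946), np.float64(0.0003155056301094583), np.float64(0.0003951578173811282), np.float64(-0.00019361632413775892)] griprange [-0.06606232  0.06491041] z 0.1469026310921725
grip [0.46857475 0.04293187] bar [ 0.44479711 -0.06446749]
origin in stand 0.0024327124193110877 0.003605455456454673
1 [-0.00433388  0.08804051] 111
-1 [0.00675966 0.08770231] 111
```

View pics/t16z.png

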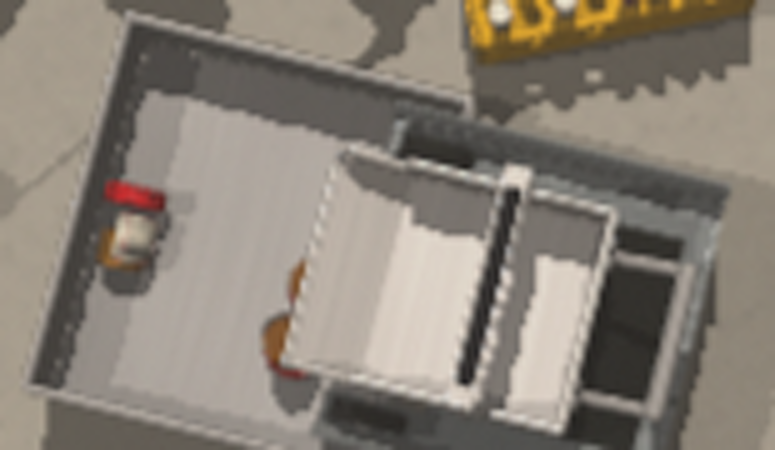

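View pics/s16z.png

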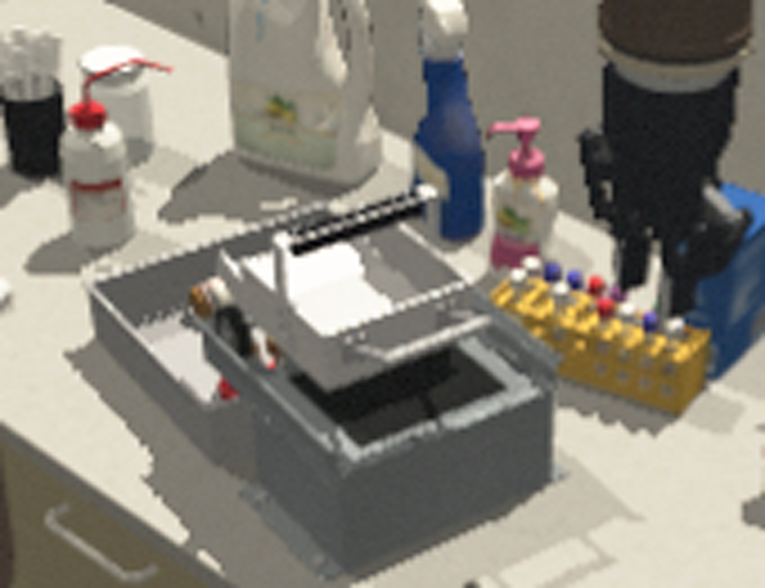

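```bash
python3 -c "
from bench import ctrl,sense
print(sense()['t'],ctrl.sign_off())"
```

```text
the job is handed in; nothing more can be done
32.675 None
```

I lifted the tub onto the stand facing the tray, tipped it until all three pots were in the tray, lowered it level and let go. I handed the job in at 32.7 s of the 67 s allowed.

**Last checks**
- **Pots:** all three are in the tray. One lies by the far wall and two stand upside down near the spout; the tub is empty.
- **Tub pose:** it is level to within about 0.4°, its heading is within about 0.1° of the stand's, and its wheels are by the stops.
- **Robot:** the gripper is well clear and the wrist reads no force.
- **Other things:** the networks put the rack, spare pot, dropper, timer, dish and wash bottle within about 1 cm of where they started. They did not find the tape, but it shows lying flat on the bench in the last scene and wrist pictures. I saw nothing knocked or moved.

**What went wrong or disagreed**
- **First bar grasp:** the first grip on the tail bar was too shallow and slipped off empty near the start of the lift. The tub did not move, and I gripped about 8 mm deeper.
- **Contact force:** the readings at the end of my moves peaked at about 30 N, once while setting the tub down and once while tipping. I eased off both times.
- **Tip angle:** the tub went to about 66°, not 80°, because the pots were already out by then.
- **Sideways position:** the final overhead fit puts the tub about 3.6 mm to one side, while the wrist camera gave about 1 mm. There is 5 mm of clearance each side.

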